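Eject the parfait mould tubes and put them up to dry

TASK

The class's steel parfait mould tubes lie sunk in the ejector block. First press the levers of the slots that hold a tube, fully, so that all the tubes lie raised on their cradles at the same time; then put each tube upside down (mouth down) over a peg of its own on the drying rack, standing on the rack's plate and lowered, not dropped. In the end push every emptied cradle fully back down into the block, and leave the bowl, the spatula and the cake boards alone.

Things in the scene. Friction and masses are not known exactly. Their poses are not given: they have to be found in the camera images.
- block: Fixed aluminium ejector block, 150 mm deep, 400 wide; top slopes 20 deg down towards its +x (away from the robot), near edge 95 mm above the table, far edge 45. Three slots, 60 mm wide, 140 long, run along x, 115 mm apart in y. Origin: centre of its underside, on the table; x level, from the lever side to the low far side; z up. Slots 0, 1, 2 lie at y = -115, 0, 115 mm.
- lever0_paddle (a point): Middle of the top face of the black paddle (36 x 50 mm, 10 thick) of slot 0's ejector lever, which sticks out of the block towards the robot. Cradle down: about 78 mm above the table. It turns about a level pivot 65 mm farther from the robot, 48 mm up. Pushing it down some 48 mm (12 N, steady friction) raises the cradle fully; it stays where left and comes up as the cradle is pushed down.
- lever1_paddle (a point): Middle of the top face of the black paddle (36 x 50 mm, 10 thick) of slot 1's ejector lever, which sticks out of the block towards the robot. Cradle down: about 78 mm above the table. It turns about a level pivot 65 mm farther from the robot, 48 mm up. Pushing it down some 48 mm (12 N, steady friction) raises the cradle fully; it stays where left and comes up as the cradle is pushed down.
- lever2_paddle (a point): Middle of the top face of the black paddle (36 x 50 mm, 10 thick) of slot 2's ejector lever, which sticks out of the block towards the robot. Cradle down: about 78 mm above the table. It turns about a level pivot 65 mm farther from the robot, 48 mm up. Pushing it down some 48 mm (12 N, steady friction) raises the cradle fully; it stays where left and comes up as the cradle is pushed down.
- cradle0 (a joint): How far the cradle of slot 0 is raised, in m: 0 fully down, 0.040 fully up. It slides at right angles to the block's sloping top (up, leaning 20 degrees towards the block's +x).
- cradle0_pad (a point): Centre of the floor of the white plastic cradle in slot 0: an 88 x 34 mm trough with a rail on either side and a stop lip at its low far end. It moves with the cradle. Empty, it goes down when its floor is pushed along the slide with about 8 N by shut fingers reaching into the slot, and stays where left.
- cradle1 (a joint): How far the cradle of slot 1 is raised, in m: 0 fully down, 0.040 fully up. It slides at right angles to the block's sloping top (up, leaning 20 degrees towards the block's +x).
- cradle1_pad (a point): Centre of the floor of the white plastic cradle in slot 1: an 88 x 34 mm trough with a rail on either side and a stop lip at its low far end. It moves with the cradle. Empty, it goes down when its floor is pushed along the slide with about 8 N by shut fingers reaching into the slot, and stays where left.
- cradle2 (a joint): How far the cradle of slot 2 is raised, in m: 0 fully down, 0.040 fully up. It slides at right angles to the block's sloping top (up, leaning 20 degrees towards the block's +x).
- cradle2_pad (a point): Centre of the floor of the white plastic cradle in slot 2: an 88 x 34 mm trough with a rail on either side and a stop lip at its low far end. It moves with the cradle. Empty, it goes down when its floor is pushed along the slide with about 8 N by shut fingers reaching into the slot, and stays where left.
- tube_a_centre (a point): Steel mould tube, one end closed: 110 mm long, 52 outside, 46 inside, 0.15-0.29 kg, all alike. Point: on the axis, half-way along; x axis points out of the mouth. At the start sunk in a slot, mouth away from the robot and 20 deg down, axis 6 mm below the casing's top, 4 mm free each side; on a raised cradle the axis is 34 mm above the top, sides free. May be absent (slot empty).
- tube_b_centre (a point): Steel mould tube, one end closed: 110 mm long, 52 outside, 46 inside, 0.15-0.29 kg, all alike. Point: on the axis, half-way along; x axis points out of the mouth. At the start sunk in a slot, mouth away from the robot and 20 deg down, axis 6 mm below the casing's top, 4 mm free each side; on a raised cradle the axis is 34 mm above the top, sides free. May be absent (slot empty).
- tube_c_centre (a point): Steel mould tube, one end closed: 110 mm long, 52 outside, 46 inside, 0.15-0.29 kg, all alike. Point: on the axis, half-way along; x axis points out of the mouth. At the start sunk in a slot, mouth away from the robot and 20 deg down, axis 6 mm below the casing's top, 4 mm free each side; on a raised cradle the axis is 34 mm above the top, sides free. May be absent (slot empty).
- rack: The loose drying rack: a white plastic plate 130 x 340 x 12 mm, 3 kg, with three upright steel pegs in a row along its y axis, 110 mm apart. Origin: centre of its underside; z up. It can get knocked along the table. A tube standing upside down on it has its centre 67 mm above the rack's underside.
- peg0 (a point): Centre of the top end of one of the rack's pegs: 20 mm diameter, 80 mm tall above the plate, top 92 mm above the table. Any peg may take any tube.
- peg1 (a point): Centre of the top end of one of the rack's pegs: 20 mm diameter, 80 mm tall above the plate, top 92 mm above the table. Any peg may take any tube.
- peg2 (a point): Centre of the top end of one of the rack's pegs: 20 mm diameter, 80 mm tall above the plate, top 92 mm above the table. Any peg may take any tube.
- bowl: Bystander: a steel mixing bowl, 130 mm wide, 60 mm high, on the table beyond the work. Origin at its underside.
- spatula: Bystander: a spatula lying on the table beyond the work.
- cakeboards: Bystander: a stack of gold cake boards, 110 mm wide, 12 mm high. Origin at its underside.
There are look-alikes about, which are no part of the job. What is shaped like the part that bears tube_b_centre but blue or red is not meant.

How it is judged:
On the way:
1. every tube present has been raised by its lever: it lies on its raised cradle, its centre at least 28 mm above its sunk height, no finger touching it (z of tube_a_centre in the frame of block between 0.09 and 0.112 m and horizontal distance between each of tube_a_centre, tube_b_centre, tube_c_centre and block below 0.16 m and contact force between the fingers and tube_a below 0.3 N and z of tube_b_centre in the frame of block between 0.09 and 0.112 m and contact force between the fingers and tube_b below 0.3 N and z of tube_c_centre in the frame of block between 0.09 and 0.112 m and contact force between the fingers and tube_c below 0.3 N), for 0.2 s.
At the end, for the whole second after the job is handed in: Every tube present stands mouth down (within 0.14 rad of vertical) over a peg, its axis within 25 mm of the peg's, its rim on the rack's plate (centre 60 to 74 mm above the rack's underside), at rest; every cradle is within 6 mm of fully down ((horizontal distance between tube_a_centre and peg0 below 0.025 m or horizontal distance between tube_a_centre and peg1 below 0.025 m or horizontal distance between tube_a_centre and peg2 below 0.025 m) and angle between each of tube_a_centre, tube_b_centre, tube_c_centre's own x axis and vertical above 3 rad and z of tube_a_centre in the frame of rack between 0.06 and 0.074 m and linear speed of each of tube_a, tube_b, tube_c below 0.03 m/s and (horizontal distance between tube_b_centre and peg0 below 0.025 m or horizontal distance between tube_b_centre and peg1 below 0.025 m or horizontal distance between tube_b_centre and peg2 below 0.025 m) and z of tube_b_centre in the frame of rack between 0.06 and 0.074 m and (horizontal distance between tube_c_centre and peg0 below 0.025 m or horizontal distance between tube_c_centre and peg1 below 0.025 m or horizontal distance between tube_c_centre and peg2 below 0.025 m) and z of tube_c_centre in the frame of rack between 0.06 and 0.074 m and value of joint each of cradle0, cradle1, cradle2 below 0.006 m); the robot touches nothing.
It fails at once if the mixing bowl, the spatula or the cake boards are shifted by more than 30 mm (distance of any of bowl, spatula, cakeboards from where it was at the start of the episode above 0.03 m).
It fails at once if a tube is dropped: let go over the rack while its centre is more than 100 mm above the rack's underside (rim over 33 mm above the plate) ((z of tube_a_centre in the frame of rack above 0.1 m and horizontal distance between tube_a_centre and rack below 0.19 m and contact force between the fingers and tube_a below 0.05 N) or (z of tube_b_centre in the frame of rack above 0.1 m and horizontal distance between tube_b_centre and rack below 0.19 m and contact force between the fingers and tube_b below 0.05 N) or (z of tube_c_centre in the frame of rack above 0.1 m and horizontal distance between tube_c_centre and rack below 0.19 m and contact force between the fingers and tube_c below 0.05 N)).
Of tube_a, tube_b, tube_c only 2 to 3 are there at a start; the rules pass over those that are not, and their reading is None.
At some moment in a run one of rack may be knocked a few centimetres aside while the robot is not near it.
It also fails if it takes over 210 s, if anything falls off the work surface, if the arm or the gripper's body presses on something with over 40 N, if the wrist force passes 120 N, or if a joint passes its speed limit or range.

ROBOT

A 6-joint arm with a two-finger parallel gripper is mounted at the origin on the work surface. World frame = base frame: x ahead of the robot, y to its left, z up, the work surface at z = 0. Lengths are in m, angles in rad, forces in N, time in s.
With the tool pointing down it reaches from about 0.35 to 0.975 m from the base axis. Payload 4.9 kg.
Tool frame: the origin (TCP) lies midway between the tips of the shut fingers; the grasp point (between the pads) lies 19 mm behind it; z points along the fingers, y is the direction in which the jaws open and shut (so a half turn about z gives the same grasp; the last joint's range is limited). The gripper opens to 85 mm and grips with 20 to 120 N. Pads are 22 mm wide; open, the fingers measure 114 mm over their backs; the gripper's body (76 mm by 85 mm) begins 54 mm behind the grasp point. The pads swing forward as they close: fully open they stand 13 mm farther back than shut.
Start: joints at [-1.398, 0.053, 1.613, -0, 1.476, -0.119], TCP at [0.18, -0.599, 0.231] pointing down, gripper open.
Joint ranges: [-3.01, 3.01], [-1.01, 2.22], [0.06, 2.58], [-1.02, 4.17], [0.09, 2.62], [-3.14, 3.14]. Speed limits (rad/s): [2.57, 2.57, 3.14, 3.14, 3.14, 3.14].

INTERFACE

Orientations are given as a unit quaternion [w, x, y, z].
In Python, from plant import state, grab_frame, camera_params, job_done, boxes_of gives the robot as it stands.
- The arm moves only by the tool step_arm, never from a script. Its argument "steps" is a list of rows, each a list of 4 numbers: the shift along the tool's x, y, z in mm, then the turn about the tool's z in degrees. A call has 1 to 8 rows; each row shifts and turns the pose as measured when the row begins, along the tool's axes as they then stand; what a row does not reach is not made up. A row lasts 1/10 s, in which the tool goes at most 50 mm and 8.59 degrees, less where a joint would pass 70% of its speed; a pose out of reach is approached as far as the arm can. A call is refused whole if a number of a shift passes 50 or a number of a turn 8.59, either way. A call with a gripper value outside its range is refused whole. "claw" is the opening in per cent of the stroke, from 0 (shut) to 100 (fully open), set as the call begins (left out, the last holds). The fingers move at their own pace and stop on an object; the grip force is fixed at half the most. Time passes only in rows, so rows that do not move let the fingers close. It gives the time, the measured TCP pose, the force and the opening at its end, in the units of the state.
- state(): the state, without advancing time (a new reading comes with each control period).
- grab_frame(name): name is "scene" or "side" or "wrist"; returns (picture, depth): 400x640x3 uint8, red, green, blue; 400x640 float32, m along the optical axis (not along the pixel's ray), 0 where there is no reading.
- camera_params(name): a dict with "mtx" (3x3 intrinsics, pixels), "k1" (the pictures are not rectified: a ray, as slopes to the right and down, at radius r is drawn at 1 + k1 r^2 times it, then the intrinsics apply), "extrinsics" (4x4, takes a point from camera to world coordinates); the wrist camera has in their place "T_tool_cam" (4x4, takes a point from camera to tool coordinates, whose origin is the TCP and whose axes are the flange's). Camera axes: x right, y down, z forward; pixel columns grow to the right and rows downward; lengths in m; the calibration is good to about 2 mm. A picture is of the moment at which its call begins: read the wrist's pose just before it. camera_params takes no time and is no camera call.
- job_done(): hands the job in, once; it reports no verdict.
Trained networks look in the newest picture that a camera, given by its name, has taken for a name from the list of things; names that differ only in an ending like _2 or _b are one class to them, and where a whole thing is asked for, a point or a joint stands for the part that bears it (a point fixed in the world has none). Each returns a list of dicts, best first, with "p" (0 to 1); they miss things now and then, are a little off and sometimes report something else, mostly with a low value. They report only what shows in the picture. A call takes as long as a camera call. They do not tell look-alikes from the thing itself.
- boxes_of(camera, label): "box" ([left, top, width, height] in pixels, round what is visible of it).
The state is a dict: "time": time; "joint_pos": joint angles; "joint_vel": joint speeds; "joint_efforts": joint torques, N m; "tool_pos": TCP position; "tool_rot": TCP orientation; "contact_force": force on the tool from outside, world axes, zero at the start; "ft_torque": the same for the moment, N m; "gripper_width": opening from 0.0 (shut) to 1.0 (fully open).
Only numpy, scipy, OpenCV 4.12 (cv2) and the standard library are available. Lean on these libraries where they do the work, as an engineer would, in place of code of your own. Each camera call takes 0.05 s, during which the arm holds its last target. There are 200 camera calls.

## Working session

There is one attempt and no reset: what is moved stays moved. The work goes in short steps, Python scripts to look and compute and a tool call to move; the robot and the scene stay as the last step left them, time stands still between calls to the robot, and variables do not carry over. Pictures are saved under pics/ and viewed, about 12 in all and at most 16, crops included, and the job is handed in when it is done.

Besides the shell and the picture viewer there is one more tool, called by a JSON object that holds its "fn" and its "kwargs". step_arm: Moves the arm, as the interface text tells. Its arguments: {"type":"object","properties":{"steps":{"type":"array"},"claw":{"type":"number"}},"required":["steps"]}

```bash
ls; mkdir -p pics
python3 - <<'E'
from plant import *
import cv2, numpy as np
print(state())
for c in ("scene","side"):
    p,d=grab_frame(c); cv2.imwrite(f"pics/{c}0.png",p[:,:,::-1]); np.save(f"pics/{c}0.npy",d)
    print(c,{k:np.round(v,4).tolist() for k,v in camera_params(c).items()})
    for l in ("tube_a_centre","block","rack","lever0_paddle","peg0","cradle0_pad"):
        print(l,[(round(b["p"],2),np.round(b["box"]).tolist()) for b in boxes_of(c,l)])
print(camera_params("wrist"))
E
```

```text
pics
{'time': 0.0, 'joint_pos': array([-1.39799790e+00,  5.33840726e-02,  1.61429992e+00, -1.56374868e-05,
        1.47600157e+00, -1.18977918e-01]), 'joint_vel': array([ 0.00100301,  0.00067008,  0.00078748,  0.00022292, -0.00099395,
        0.00047519]), 'joint_efforts': array([-1.05766325e-03, -3.93688846e+01, -3.70176244e+01, -1.62584120e-04,
        7.06349572e-03, -1.86093146e-06]), 'tool_pos': array([ 0.1796846 , -0.59795935,  0.23004262]), 'tool_rot': array([-1.04586311e-03,  9.89376531e-01,  1.45371887e-01, -3.59369195e-05]), 'contact_force': array([ 0.20578193,  0.20210977, -0.19531773]), 'ft_torque': array([-0.00431823, -0.00220056,  0.03479316]), 'gripper_width': 1.0023523926892055}
scene {'mtx': [[402.0546, 0.0, 314.7926], [0.0, 402.0546, 196.9446], [0.0, 0.0, 1.0]], 'k1': 0.0027, 'extrinsics': [[-0.0935, 0.6148, -0.7831, 1.3395], [0.9954, 0.0399, -0.0876, 0.0763], [-0.0226, -0.7876, -0.6157, 0.7252], [0.0, 0.0, 0.0, 1.0]]}
tube_a_centre []
block [(0.84, [336.0, 176.0, 170.0, 86.0]), (0.46, [155.0, 197.0, 135.0, 47.0])]
rack [(0.67, [159.0, 195.0, 131.0, 49.0])]
lever0_p
[... 614 characters left out ...]
8.0, 238.0, 24.0, 17.0])]
peg0 [(0.71, [318.0, 113.0, 88.0, 90.0])]
cradle0_pad [(0.84, [272.0, 223.0, 37.0, 16.0]), (0.31, [185.0, 216.0, 38.0, 36.0])]
{'mtx': array([[341.25524157,   0.        , 314.60982526],
       [  0.        , 341.25524157, 204.52632107],
       [  0.        ,   0.        ,   1.        ]]), 'k1': -0.003595953614680873, 'T_tool_cam': array([[ 1.11635875e-04, -9.64879527e-01, -2.62692759e-01,
         6.64625877e-02],
       [ 9.99999825e-01,  2.60403209e-04, -5.31502544e-04,
        -3.17676341e-04],
       [ 5.81241961e-04, -2.62692654e-01,  9.64879387e-01,
        -1.42199958e-01],
       [ 0.00000000e+00,  0.00000000e+00,  0.00000000e+00,
         1.00000000e+00]])}
```

Run:
```python
import cv2, numpy as np
a=cv2.imread("pics/scene0.png")[140:340,120:560]; b=cv2.imread("pics/side0.png")[90:380,130:450]
a=cv2.resize(a,(800,364)); 
cv2.imwrite("pics/v1.png",a); cv2.imwrite("pics/v2.png",cv2.resize(b,(662,600)))
```

```text
(no output)
```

View pics/v1.png

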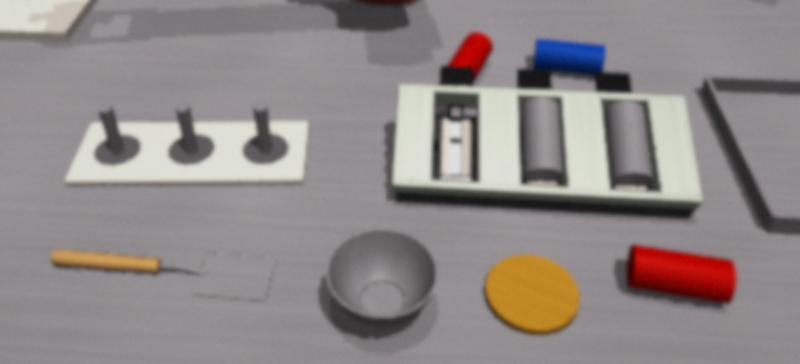

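View pics/v2.png

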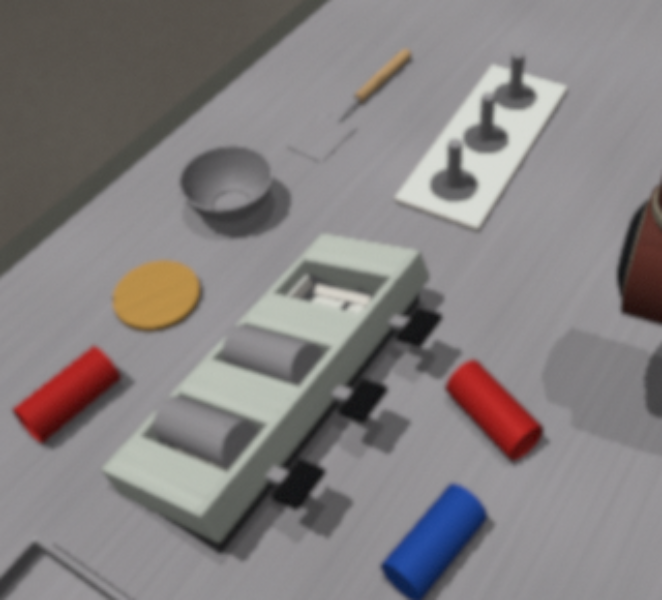

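The scene view shows tubes in slots 1 and 2, with slot 0 empty. The rack is at left (-y). Red and blue decoys lie on the near side of the block. Next I measure the block and rack poses from depth.

```bash
cat > h.py <<'E'
import numpy as np, cv2
from plant import *
from scipy.spatial.transform import Rotation as R
def cloud(cam,d,st=None):
    P=camera_params(cam); K=P["mtx"]; h,w=d.shape
    uv=np.stack(np.meshgrid(np.arange(w),np.arange(h)),-1).reshape(-1,1,2).astype(float)
    n=cv2.undistortPoints(uv,K,np.array([P["k1"],0,0,0,0])).reshape(h,w,2)
    X=np.dstack([n*d[...,None],d])
    if "extrinsics" in P: T=P["extrinsics"]
    else:
        q=st["tool_rot"]; A=np.eye(4); A[:3,:3]=R.from_quat(np.r_[q[1:],q[0]]).as_matrix(); A[:3,3]=st["tool_pos"]; T=A@P["T_tool_cam"]
    X=X@T[:3,:3].T+T[:3,3]; X[d<=0]=np.nan; return X
E
python3 - <<'E'
from h import *
for c,bb,rb in (("scene",(336,176,170,86),(150,185,150,65)),("side",(180,200,165,162),(315,110,100,95))):
    p=cv2.imread(f"pics/{c}0.png").astype(int); X=cloud(c,np.load(f"pics/{c}0.npy"))
    def sub(b): s=np.s_[b[1]:b[1]+b[3],b[0]:b[0]+b[2]]; return X[s].reshape(-1,3),p[s].reshape(-1,3)
    x,q=sub(bb); m=(x[:,2]>.035)&(q.min(1)>120)&(q[:,1]>q[:,2]+4); y=x[m]
    r=cv2.minAreaRect(y[:,:2].astype(np.float32)); print(c,"block",m.sum(),r,np.percentile(y[:,2],[1,99]))
    A=np.c_[y[:,:2],np.ones(len(y))]; k=np.linalg.lstsq(A,y[:,2],rcond=None)[0]
    for _ in range(5):
        e=np.abs(A@k-y[:,2]); g=e<.006; k=np.linalg.lstsq(A[g],y[g,2],rcond=None)[0]
    print(" slope deg",np.degrees(np.arctan(np.hypot(k[0],k[1]))),"dir",np.degrees(np.arctan2(-k[1],-k[0])),"rect inl",cv2.minAreaRect(y[g,:2].astype(np.float32)),g.mean())
    c0=cv2.minAreaRect(y[g,:2].astype(np.float32))[0]; print(" plane z at centre",k@[*c0,1])
    x,q=sub(rb); m=(x[:,2]>.007)&(x[:,2]<.018)&(q.min(1)>150); print(" rack",m.sum(),np.median(x[m,2]),cv2.minAreaRect(x[m,:2].astype(np.float32)))
    m=(x[:,2]>.045)&(x[:,2]<.11); pg=x[m]; print(" pegs top z",np.percentile(pg[:,2],[50,95,100]) if m.any() else None)
    if m.any():
        _,l,ce=cv2.kmeans(pg[:,:2].astype(np.float32),3,None,(3,50,1e-5),5,cv2.KMEANS_PP_CENTERS); print(ce.round(4).tolist(),np.bincount(l.ravel()))
    x,q=sub(bb); m=(q.max(1)<45)&(x[:,2]>.05)&(x[:,2]<.1); pg=x[m]; print(" dark",m.sum())
    if m.sum()>10:
        _,l,ce=cv2.kmeans(pg.astype(np.float32),3,None,(3,50,1e-5),5,cv2.KMEANS_PP_CENTERS); print(ce.round(4).tolist(),np.bincount(l.ravel()))
E
```

```text
scene block 1738 ((0.5612413883209229, 0.2452583611011505), (0.3935040831565857, 0.15815836191177368), 89.52684783935547) [0.04005032 0.09625842]
 slope deg 20.099443436479486 dir -0.41497104148334946 rect inl ((0.563578188419342, 0.24523906409740448), (0.3935040831565857, 0.15348459780216217), 89.52684783935547) 0.9959723820483314
 plane z at centre 0.06922281740153671
 rack 3023 0.014340511675562495 ((0.5571086406707764, -0.2563895881175995), (0.1342543512582779, 0.3390006721019745), 4.278972148895264)
 pegs top z [0.07403298 0.09457425 0.09714288]
[[0.5708000063896179, -0.36320000886917114], [0.5619000196456909, -0.25450000166893005], [0.5537999868392944, -0.14569999277591705]] [148 144 138]
 dark 426
[[0.4374000132083893, 0.2468000054359436, 0.07959999889135361], [0.43970000743865967, 0.13089999556541443, 0.07850000262260437], [0.4399000108242035, 0.3580000102519989, 0.07909999787807465]] [147 133 146]
side block 4209 ((0.5615842938423157, 0.24621519446372986), (0.3995138704776764, 0.15295787155628204), 89.58531951904297) [0.03972821 0.095072  ]
 slope deg 19.895014347461235 dir -0.34788286251779255 rect inl ((0.5615842938423157, 0.24621519446372986), (0.3995138704776764, 0.15295787155628204), 89.58531951904297) 0.9959610358755049
 plane z at centre 0.06764856662407584
 rack 2139 0.010893060085070627 ((0.5571287274360657, -0.25536513328552246), (0.12961693108081818, 0.34509575366973877), 4.398614406585693)
 pegs top z [0.07203761 0.09090333 0.09452086]
[[0.5548999905586243, -0.2506999969482422], [0.5461000204086304, -0.14149999618530273], [0.5637000203132629, -0.3603000044822693]] [ 96 109  94]
 dark 746
[[0.4348999857902527, 0.13609999418258667, 0.07729999721050262], [0.4368000030517578, 0.36410000920295715, 0.0763000026345253], [0.43560001254081726, 0.25029999017715454, 0.07750000059604645]] [199 299 248]
```

```bash
cat >> h.py <<'E'
def pose(s):
    q=s["tool_rot"]; M=R.from_quat(np.r_[q[1:],q[0]]).as_matrix(); return s["tool_pos"],np.degrees(np.arctan2(M[1,0],M[0,0])),np.degrees(np.arccos(-M[2,2]))
def rows(xyz,yaw=None,vmax=48,start=None):
    """rows for step_arm (tool pointing down) from measured pose to xyz (m), yaw deg"""
    p,y,t=pose(state()) if start is None else (*start,0)
    d=(np.array(xyz)-p)*1e3; dy=0 if yaw is None else (yaw-y+180)%360-180
    n=max(1,int(np.ceil(max(np.linalg.norm(d)/vmax,abs(dy)/8.3)))); out=[]
    for i in range(n):
        a=np.radians(y+dy*i/n); c,s=np.cos(a),np.sin(a); v=d/n
        out.append([round(c*v[0]+s*v[1],1),round(s*v[0]-c*v[1],1),round(-v[2],1),round(-dy/n,2)])
    print("from",np.round(p,4),round(y,1),"tilt",round(t,2)); 
    for k in range(0,n,8): print(out[k:k+8])
    return np.array(xyz),(y if yaw is None else yaw)
E
python3 - <<'E'
from h import *
X=cloud("side",np.load("pics/side0.npy")); p=cv2.imread("pics/side0.png").astype(int)
for n,m in (("red",p[...,2]>p[...,0]+80),("blue",p[...,0]>p[...,2]+60)):
    x=X[m&(X[...,2]>.01)&(X[...,2]<.08)&(X[...,0]<.45)&(X[...,0]>.2)]; print(n,len(x),cv2.minAreaRect(x[:,:2].astype(np.float32)),np.percentile(x,[2,98],axis=0))
Y=cloud("scene",np.load("pics/scene0.npy"))
for n,s in (("bowl",np.s_[270:330,300:360]),("board",np.s_[282:320,388:436])):
    x=Y[s].reshape(-1,3);x=x[x[:,2]>.008];print(n,np.percentile(x,[2,98],axis=0))
a=rows([.45,-.3,.23],80); rows([.436,.2465,.15],180,start=a)
E
```

```text
red 869 ((0.32513219118118286, 0.1574069708585739), (0.048103515058755875, 0.11013670265674591), 69.35796356201172) [[0.27612204 0.1324028  0.02918835]
 [0.37584004 0.1927902  0.05281436]]
blue 1250 ((0.30062538385391235, 0.3230077028274536), (0.11044692993164062, 0.047015659511089325), 82.3805923461914) [[0.27503551 0.271603   0.02770919]
 [0.32443854 0.3779017  0.05203966]]
bowl [[ 0.74220072 -0.01711495  0.00872649]
 [ 0.8589211   0.09818678  0.06231108]]
board [[0.73228306 0.1695527  0.01049353]
 [0.82443127 0.26352178 0.01611572]]
from [ 0.1798 -0.5986  0.2313] 16.7 tilt 0.0
[[np.float64(38.3), np.float64(-23.1), np.float64(0.1), np.float64(-7.03)], [np.float64(40.8), np.float64(-18.3), np.float64(0.1), np.float64(-7.03)], [np.float64(42.8), np.float64(-13.1), np.float64(0.1), np.float64(-7.03)], [np.float64(44.1), np.float64(-7.8), np.float64(0.1), np.float64(-7.03)], [np.float64(44.7), np.float64(-2.4), np.float64(0.1), np.float64(-7.03)], [np.float64(44.6), np.float64(3.1), np.float64(0.1), np.float64(-7.03)], [np.float64(43.9), np.float64(8.6), np.float64(0.1), np.float64(-7
[... 295 characters left out ...]
loat64(6.2), -7.69], [np.float64(42.0), np.float64(2.9), np.float64(6.2), -7.69], [np.float64(41.2), np.float64(8.5), np.float64(6.2), -7.69], [np.float64(39.7), np.float64(13.9), np.float64(6.2), -7.69], [np.float64(37.5), np.float64(19.1), np.float64(6.2), -7.69], [np.float64(34.6), np.float64(23.9), np.float64(6.2), -7.69], [np.float64(31.1), np.float64(28.3), np.float64(6.2), -7.69]]
[[np.float64(27.0), np.float64(32.2), np.float64(6.2), -7.69], [np.float64(22.4), np.float64(35.6), np.float64(6.2), -7.69], [np.float64(17.5), np.float64(38.3), np.float64(6.2), -7.69], [np.float64(12.2), np.float64(40.2), np.float64(6.2), -7.69], [np.float64(6.7), np.float64(41.5), np.float64(6.2), -7.69]]
```

{"fn": "step_arm", "kwargs": {"steps": [[38,-23,0,-7],[41,-18,0,-7],[43,-13,0,-7],[44,-8,0,-7],[45,-2,0,-7],[45,3,0,-7],[44,9,0,-7],[42,14,0,-7]], "claw": 0}}

```text
time: 1.5
tool_pos: [0.4224, -0.3261, 0.2318]
tool_rot: [0.002, 0.797, 0.604, -0.0]
contact_force: [0.7, 0.3, 0.5]
gripper_width: 0.005
```

```bash
sed -i 's/out.append(\(.*\))$/out.append([float(z) for z in \1])/' h.py; python3 -c "
from h import *
print(state()['time']);rows([.436,.2465,.15],180)"
```

```text
1.5
from [ 0.4224 -0.3261  0.2318] 74.3 tilt 0.25
[[42.7, -10.9, 6.3, -8.13], [43.8, -4.7, 6.3, -8.13], [44.0, 1.5, 6.3, -8.13], [43.4, 7.7, 6.3, -8.13], [41.8, 13.8, 6.3, -8.13], [39.5, 19.5, 6.3, -8.13], [36.3, 24.9, 6.3, -8.13], [32.4, 29.8, 6.3, -8.13]]
[[27.9, 34.1, 6.3, -8.13], [22.8, 37.7, 6.3, -8.13], [17.2, 40.5, 6.3, -8.13], [11.3, 42.6, 6.3, -8.13], [5.2, 43.7, 6.3, -8.13]]
```

{"fn": "step_arm", "kwargs": {"steps": [[43,-11,6,-8],[44,-5,6,-8],[44,1,6,-8],[43,8,6,-8],[42,14,6,-8],[40,19,6,-8],[36,25,6,-8],[32,30,6,-8]]}}

```text
time: 2.3
tool_pos: [0.4283, 0.0391, 0.1836]
tool_rot: [0.007, 0.334, 0.943, -0.001]
contact_force: [1.2, 0.1, -0.1]
gripper_width: 0.005
```

{"fn": "step_arm", "kwargs": {"steps": [[28,34,6,-8],[23,38,6,-8],[17,40,6,-8],[11,42,6,-8],[5,43,6,-8]]}}

```text
time: 2.8
tool_pos: [0.4248, 0.2673, 0.1532]
tool_rot: [0.009, -0.025, 1.0, -0.003]
contact_force: [0.7, 0.1, 0.4]
gripper_width: 0.001
```

```bash
python3 -c "
from h import *
rows([.436,.2465,.10],180)"
```

```text
from [0.4248 0.2673 0.1532] -177.2 tilt 1.14
[[-5.1, -10.7, 26.6, 1.41], [-5.3, -10.5, 26.6, 1.41]]
```

{"fn": "step_arm", "kwargs": {"steps": [[-5,-11,20,1.4],[-5,-10,20,1.4],[0,0,0,0],[0,0,0,0]]}}

```text
time: 3.2
tool_pos: [0.4352, 0.2538, 0.1133]
tool_rot: [0.01, -0.007, 1.0, -0.002]
contact_force: [-0.6, -0.6, 0.0]
gripper_width: 0.0
```

```bash
python3 -c "
from h import *
rows([.436,.2465,.08],180);s=state();print(R.from_quat(np.r_[s['tool_rot'][1:],s['tool_rot'][0]]).as_matrix().round(4))"
```

```text
from [0.4352 0.2538 0.1133] -179.2 tilt 1.15
[[-0.7, -7.3, 33.3, 0.81]]
[[-0.9997 -0.0141  0.0198]
 [-0.0142  0.9999 -0.0032]
 [-0.0198 -0.0035 -0.9998]]
```

{"fn": "step_arm", "kwargs": {"steps": [[0,-7,25,0.8],[0,0,10,0],[0,0,10,0],[0,0,10,0],[0,0,10,0],[0,0,8,0],[0,0,5,0]]}}

```text
time: 3.9
tool_pos: [0.4436, 0.2502, 0.0521]
tool_rot: [0.014, 0.0, 1.0, 0.001]
contact_force: [-9.7, -3.7, 13.1]
gripper_width: -0.001
```

{"fn": "step_arm", "kwargs": {"steps": [[3,-2,8,0],[3,-2,8,0],[3,0,8,0],[2,0,6,0]]}}

```text
time: 4.3
tool_pos: [0.4445, 0.2505, 0.038]
tool_rot: [0.024, -0.001, 1.0, 0.004]
contact_force: [-6.1, -6.9, 13.1]
gripper_width: -0.004
```

{"fn": "step_arm", "kwargs": {"steps": [[0,0,8,0],[0,0,8,0],[0,0,8,0]]}}

```text
time: 4.6
tool_pos: [0.4459, 0.2506, 0.0336]
tool_rot: [0.016, -0.001, 1.0, -0.0]
contact_force: [-34.9, -15.0, 59.7]
gripper_width: -0.003
```

{"fn": "step_arm", "kwargs": {"steps": [[3,0,-15,0],[4,0,-35,0],[3,0,-40,0],[0,0,0,0]]}}

```text
time: 5.0
tool_pos: [0.4361, 0.2527, 0.1354]
tool_rot: [0.021, -0.002, 1.0, 0.002]
contact_force: [0.1, 0.8, 0.0]
gripper_width: -0.003
```

```bash
python3 -c "
from h import *
s=state();print(s['contact_force'],R.from_quat(np.r_[s['tool_rot'][1:],s['tool_rot'][0]]).as_matrix().round(4))
a=rows([.432,.361,.13],180,vmax=30);rows([.432,.361,.085],180,vmax=20,start=a)"
```

```text
[0.13063702 0.83425728 0.00793532] [[-0.9991 -0.0032  0.042 ]
 [-0.003   1.      0.0038]
 [-0.042   0.0037 -0.9991]]
from [0.4361 0.2527 0.1354] -179.8 tilt 2.41
[[1.0, 27.1, 1.3, 0.04], [1.0, 27.1, 1.3, 0.04], [1.0, 27.1, 1.3, 0.04], [1.0, 27.1, 1.3, 0.04]]
from [0.432 0.361 0.13 ] 180 tilt 0
[[0.0, 0.0, 15.0, 0.0], [0.0, 0.0, 15.0, 0.0], [0.0, 0.0, 15.0, 0.0]]
```

```bash
cat >> h.py <<'E'
def Mof(s): return R.from_quat(np.r_[s["tool_rot"][1:],s["tool_rot"][0]]).as_matrix()
def rows(xyz,yaw=None,vmax=45,start=None):
    s=state(); p,M=(s["tool_pos"],Mof(s)) if start is None else start
    y=np.degrees(np.arctan2(M[1,0],M[0,0])); d=(np.array(xyz)-p)*1e3; dy=0 if yaw is None else (yaw-y+180)%360-180
    n=max(1,int(np.ceil(max(np.linalg.norm(d)/vmax,abs(dy)/8.3)-1e-6))); out=[]
    for i in range(n):
        out.append([round(float(v),1) for v in M.T@(d/n)]+[round(float(-dy/n),2)]); M=M@R.from_euler("z",-dy/n,degrees=True).as_matrix()
    print("from",np.round(p,4),round(y,1),"tz",np.round(M[:,2],4),"F",s["contact_force"].round(1),"t",s["time"])
    for k in range(0,n,8): print(out[k:k+8])
    return np.array(xyz),M
E
python3 -c "
from h import *
a=rows([.430,.3635,.12],180,vmax=30);rows([.430,.3635,.025],180,vmax=10,start=a)"
```

```text
from [0.4361 0.2527 0.1354] -179.8 tz [ 0.042   0.0038 -0.9991] F [0.1 0.8 0. ] t 5.0
[[1.6, 27.7, 3.9, 0.04], [1.6, 27.7, 3.9, 0.04], [1.7, 27.7, 3.9, 0.04], [1.7, 27.7, 3.9, 0.04]]
from [0.43   0.3635 0.12  ] 180.0 tz [ 0.042   0.0038 -0.9991] F [0.1 0.8 0. ] t 5.0
[[0.4, -0.0, 9.5, -0.0], [0.4, -0.0, 9.5, -0.0], [0.4, -0.0, 9.5, -0.0], [0.4, -0.0, 9.5, -0.0], [0.4, -0.0, 9.5, -0.0], [0.4, -0.0, 9.5, -0.0], [0.4, -0.0, 9.5, -0.0], [0.4, -0.0, 9.5, -0.0]]
[[0.4, -0.0, 9.5, -0.0], [0.4, -0.0, 9.5, -0.0]]
```

{"fn": "step_arm", "kwargs": {"steps": [[1.6,28,4,0],[1.6,28,4,0],[1.7,28,4,0],[1.7,28,4,0],[0.5,0,10,0],[0.5,0,10,0],[0.5,0,10,0]]}}

```text
time: 5.7
tool_pos: [0.4348, 0.3712, 0.0957]
tool_rot: [0.028, -0.001, 1.0, 0.006]
contact_force: [0.4, -0.1, -0.5]
gripper_width: -0.001
```

{"fn": "step_arm", "kwargs": {"steps": [[1,0,10,0],[1,0,10,0],[1,0,10,0],[1,0,10,0],[1,0,8,0]]}}

```text
time: 6.2
tool_pos: [0.4323, 0.3707, 0.0496]
tool_rot: [0.026, 0.002, 1.0, 0.007]
contact_force: [-4.3, -1.0, 11.2]
gripper_width: -0.003
```

{"fn": "step_arm", "kwargs": {"steps": [[1,0,10,0],[1,0,10,0],[1,0,8,0],[1,0,8,0]]}}

```text
time: 6.6
tool_pos: [0.435, 0.3713, 0.0297]
tool_rot: [0.026, 0.004, 1.0, 0.006]
contact_force: [-33.1, -19.8, 70.1]
gripper_width: 0.0
```

{"fn": "step_arm", "kwargs": {"steps": [[1,0,-20,0],[3,0,-40,0],[3,0,-40,0],[10,0,-40,0],[0,0,0,0]], "claw": 100}}

```text
time: 7.1
tool_pos: [0.4112, 0.3664, 0.1745]
tool_rot: [0.027, 0.007, 1.0, 0.006]
contact_force: [0.2, 0.9, 1.0]
gripper_width: 0.845
```

Run:
```python
from h import *
a=rows([.43,.36,.17],180)
out=[]
for c,b in (("scene",(330,165,180,100)),("side",(170,190,180,175))):
    p,d=grab_frame(c); X=cloud(c,d); cv2.imwrite(f"pics/{c}1.png",p[:,:,::-1])
    out.append(cv2.resize(p[b[1]:b[1]+b[3],b[0]:b[0]+b[2],::-1],(400,int(400*b[3]/b[2]))))
    h=X[...,2]-(.070-np.tan(np.radians(20))*(X[...,0]-.5615)); h*=np.cos(np.radians(20))
    for y0 in (.2455,.361):
        m=(np.abs(X[...,1]-y0)<.03)&(h>.025)&(h<.075)&(X[...,0]>.47)&(X[...,0]<.67); x=X[m]
        print(c,y0,m.sum(),np.percentile(x,[1,50,99],axis=0).round(4).tolist(),"h max",np.percentile(h[m],97))
        t=x[h[m]>.05]; print("  ridge",np.percentile(t,[2,50,98],axis=0).round(4).tolist())
H=max(o.shape[0] for o in out); cv2.imwrite("pics/v3.png",np.hstack([cv2.copyMakeBorder(o,0,H-o.shape[0],0,0,cv2.BORDER_CONSTANT) for o in out]))
```

```text
from [0.4112 0.3664 0.1745] 179.2 tz [ 0.0531  0.012  -0.9985] F [0.2 0.9 1. ] t 7.1
[[-18.6, -6.2, 5.4, -0.79]]
scene 0.2455 941 [[0.5303, 0.2181, 0.0732], [0.5872, 0.2392, 0.118], [0.6347, 0.2679, 0.1435]] h max 0.06117837937374341
  ridge [[0.5333, 0.2241, 0.1022], [0.5857, 0.2421, 0.122], [0.6336, 0.263, 0.1424]]
scene 0.361 1000 [[0.5308, 0.3328, 0.0729], [0.5885, 0.3515, 0.1173], [0.6344, 0.3812, 0.1425]] h max 0.06148594223651103
  ridge [[0.5338, 0.3382, 0.1032], [0.5865, 0.3556, 0.1219], [0.6339, 0.3777, 0.1419]]
side 0.2455 195 [[0.5666, 0.2423, 0.0786], [0.6137, 0.2673, 0.1003], [0.6354, 0.2711, 0.1089]] h max 0.057752376120899736
  ridge [[0.6079, 0.2405, 0.0995], [0.6263, 0.2555, 0.1054], [0.6357, 0.2632, 0.1093]]
side 0.361 1155 [[0.5229, 0.3374, 0.0861], [0.568, 0.3692, 0.1181], [0.6351, 0.387, 0.1409]] h max 0.05924375459233544
  ridge [[0.5315, 0.3422, 0.1014], [0.5817, 0.3631, 0.1224], [0.635, 0.3785, 0.1408]]
```

View pics/v3.png

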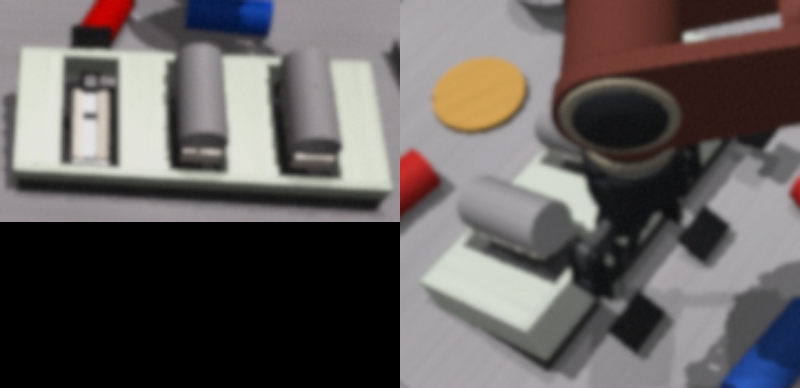

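Both tubes are raised on cradles 1 and 2, with the ridge 60 mm above the casing as expected. I'll start with the tube in slot 1, gripping just on the closed side of its centre.

```bash
python3 -c "
from h import *
a=rows([.564,.2455,.19],180,vmax=30);rows([.564,.2455,.081],180,vmax=15,start=a)"
```

```text
from [0.4094 0.3646 0.1687] 179.2 tz [ 0.0459  0.0066 -0.9989] F [-0.6  0.3  0.2] t 7.2
[[-22.4, -16.7, -2.1, -0.11], [-22.4, -16.7, -2.1, -0.11], [-22.4, -16.8, -2.1, -0.11], [-22.3, -16.8, -2.1, -0.11], [-22.3, -16.9, -2.1, -0.11], [-22.3, -16.9, -2.1, -0.11], [-22.2, -17.0, -2.1, -0.11]]
from [0.564  0.2455 0.19  ] -180.0 tz [ 0.0459  0.0066 -0.9989] F [-0.6  0.3  0.2] t 7.2
[[0.6, -0.1, 13.6, 0.0], [0.6, -0.1, 13.6, 0.0], [0.6, -0.1, 13.6, 0.0], [0.6, -0.1, 13.6, 0.0], [0.6, -0.1, 13.6, 0.0], [0.6, -0.1, 13.6, 0.0], [0.6, -0.1, 13.6, 0.0], [0.6, -0.1, 13.6, 0.0]]
```

{"fn": "step_arm", "kwargs": {"steps": [[-22,-17,-6,0],[-22,-17,-6,0],[-22,-17,-2,0],[-22,-17,-2,0],[-22,-17,-2,0],[-22,-17,-2,0],[-22,-17,-2,0],[0,0,0,0]]}}

```text
time: 8.0
tool_pos: [0.5584, 0.2316, 0.1732]
tool_rot: [0.008, 0.008, 1.0, -0.003]
contact_force: [-1.4, 0.1, 0.7]
gripper_width: 0.997
```

```bash
python3 -c "
from h import *
a=rows([.564,.2455,.15],180,vmax=15);rows([.564,.2455,.081],180,vmax=15,start=a)"
```

```text
from [0.5584 0.2316 0.1732] 179.1 tz [ 0.0158 -0.006  -0.9999] F [-1.4  0.1  0.7] t 8.0
[[-2.5, 7.1, 11.6, -0.47], [-2.5, 7.0, 11.6, -0.47]]
from [0.564  0.2455 0.15  ] -180.0 tz [ 0.0158 -0.006  -0.9999] F [-1.4  0.1  0.7] t 8.0
[[0.2, 0.1, 13.8, 0.0], [0.2, 0.1, 13.8, 0.0], [0.2, 0.1, 13.8, 0.0], [0.2, 0.1, 13.8, 0.0], [0.2, 0.1, 13.8, 0.0]]
```

{"fn": "step_arm", "kwargs": {"steps": [[-2.5,7,10,-0.5],[-2.5,7,10,-0.5],[0,0,12,0],[0,0,12,0],[0,0,0,0]]}}

```text
time: 8.5
tool_pos: [0.5589, 0.2467, 0.1173]
tool_rot: [0.002, -0.002, 1.0, -0.004]
contact_force: [0.1, 0.8, -0.2]
gripper_width: 1.0
```

```bash
python3 -c "
from h import *
a=rows([.565,.2455,.081],180,vmax=12)"
```

```text
from [0.5589 0.2467 0.1173] -179.8 tz [ 0.003  -0.0087 -1.    ] F [ 0.1  0.8 -0.2] t 8.5
[[-1.5, -0.2, 9.1, 0.06], [-1.5, -0.2, 9.1, 0.06], [-1.5, -0.2, 9.1, 0.06], [-1.5, -0.2, 9.1, 0.06]]
```

{"fn": "step_arm", "kwargs": {"steps": [[-2,0,9,0],[-2,0,9,0],[-2,0,9,0],[-1,0,8,0],[0,0,0,0]]}}

```text
time: 9.0
tool_pos: [0.5662, 0.247, 0.0794]
tool_rot: [0.002, -0.003, 1.0, -0.004]
contact_force: [-0.0, -0.8, -0.1]
gripper_width: 0.998
```

{"fn": "step_arm", "kwargs": {"steps": [[0,0,0,0],[0,0,0,0],[0,0,0,0],[0,0,0,0],[0,0,0,0],[0,0,0,0]], "claw": 20}}

```text
time: 9.6
tool_pos: [0.5627, 0.2472, 0.0829]
tool_rot: [-0.004, -0.002, 1.0, -0.004]
contact_force: [-3.5, -1.0, 3.4]
gripper_width: 0.591
```

{"fn": "step_arm", "kwargs": {"steps": [[0,0,-10,0],[0,0,-20,0],[0,0,-30,0],[0,0,-35,0],[0,0,-35,0],[0,0,0,0]]}}

```text
time: 10.2
tool_pos: [0.562, 0.2491, 0.2172]
tool_rot: [-0.005, -0.002, 1.0, -0.003]
contact_force: [-0.3, 0.3, -1.3]
gripper_width: 0.582
```

Run:
```python
from h import *
s=state()
p,d=grab_frame("scene"); cv2.imwrite("pics/scene2.png",p[:,:,::-1])
cv2.imwrite("pics/v4.png",cv2.resize(p[60:290,300:560,::-1],(680,600)))
X=cloud("scene",d); m=(X[...,2]>.1)&(X[...,2]<.3)&(np.abs(X[...,1]-.2455)<.04)&(X[...,0]>.57)&(X[...,0]<.7); print(np.percentile(X[m],[1,50,99],axis=0))
rows([.5,.0,.2],90,vmax=40)
```

```text
[[0.57028803 0.21460672 0.17842794]
 [0.60054479 0.24568611 0.24463707]
 [0.64517687 0.28148303 0.29850082]]
from [0.5606 0.2487 0.214 ] -179.8 tz [-0.0148 -0.0075 -0.9999] F [-1.6 -0.8 -2. ] t 10.25
[[5.6, -22.6, 1.5, 8.2], [2.3, -23.1, 1.5, 8.2], [-1.0, -23.2, 1.5, 8.2], [-4.3, -22.9, 1.5, 8.2], [-7.5, -22.0, 1.5, 8.2], [-10.6, -20.7, 1.5, 8.2], [-13.4, -19.0, 1.5, 8.2], [-16.0, -16.9, 1.5, 8.2]]
[[-18.3, -14.4, 1.5, 8.2], [-20.1, -11.7, 1.5, 8.2], [-21.6, -8.7, 1.5, 8.2]]
```

View pics/v4.png

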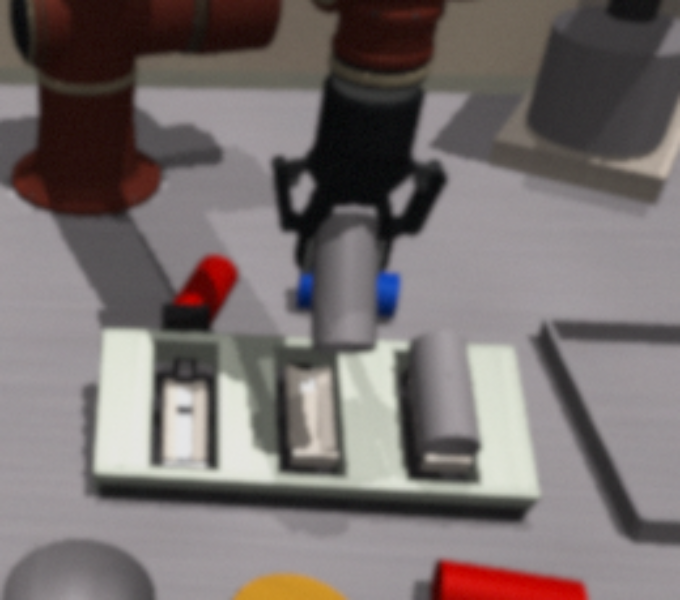

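{"fn": "step_arm", "kwargs": {"steps": [[6,-23,0,8],[2,-23,0,8],[-1,-23,0,8],[-4,-23,0,8],[-8,-22,0,8],[-11,-21,0,8],[-13,-19,0,8],[-16,-17,0,8]]}}

```text
time: 11.05
tool_pos: [0.5059, 0.0637, 0.1989]
tool_rot: [-0.014, 0.545, 0.838, -0.013]
contact_force: [-0.6, -0.6, -2.7]
gripper_width: 0.588
```

Run:
```python
from h import *
rows([.5,.004,.17],90,vmax=30)
```

```text
from [0.5059 0.0637 0.1989] 114.0 tz [-0.0383 -0.0069 -0.9992] F [-0.6 -0.6 -2.7] t 11.05
[[-17.5, -9.5, 9.9, 7.99], [-18.6, -7.0, 9.9, 7.99], [-19.4, -4.3, 9.9, 7.99]]
```

{"fn": "step_arm", "kwargs": {"steps": [[-17,-9,10,8],[-18,-7,10,8],[-19,-5,8,8],[0,0,0,0]]}}

```text
time: 11.45
tool_pos: [0.4933, 0.0023, 0.1621]
tool_rot: [-0.016, 0.715, 0.699, -0.019]
contact_force: [0.2, 0.8, -2.6]
gripper_width: 0.584
```

Run:
```python
from h import *
a=rows([.5,.006,.12],90,vmax=15)
```

```text
from [0.4933 0.0023 0.1621] 88.7 tz [-0.0498 -0.0046 -0.9987] F [ 0.2  0.8 -2.6] t 11.45
[[1.4, 2.9, 13.9, -0.43], [1.4, 2.9, 13.9, -0.43], [1.3, 2.9, 13.9, -0.43]]
```

{"fn": "step_arm", "kwargs": {"steps": [[2,3,14,0],[2,3,14,0],[2,3,14,0],[0,0,10,0],[0,0,0,0]]}}

```text
time: 11.95
tool_pos: [0.498, 0.0111, 0.101]
tool_rot: [-0.019, 0.712, 0.701, -0.021]
contact_force: [-0.2, 0.5, -2.6]
gripper_width: 0.583
```

Run:
```python
from h import *
a=rows([.5,.008,.07],90,vmax=8)
p,d=grab_frame("side"); cv2.imwrite("pics/side3.png",p[:,:,::-1])
cv2.imwrite("pics/v5.png",cv2.resize(p[90:310,230:470,::-1],(654,600)))
```

```text
from [0.498  0.0111 0.101 ] 89.1 tz [-0.0559 -0.002  -0.9984] F [-0.2  0.5 -2.6] t 11.95
[[-0.7, 1.0, 7.7, -0.23], [-0.7, 0.9, 7.7, -0.23], [-0.7, 0.9, 7.7, -0.23], [-0.8, 0.9, 7.7, -0.23]]
```

View pics/v5.png

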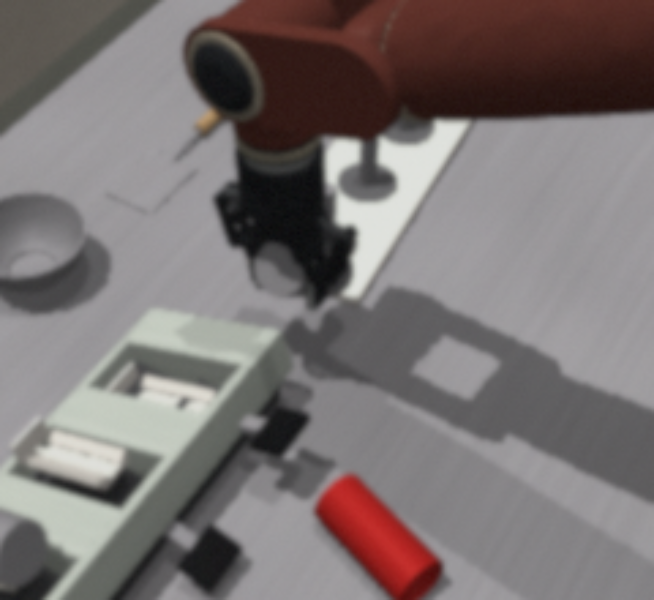

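The tube's closed end sits above the block's -y edge. I'll press down there so the edge lifts the closed end and turns the mouth down.

{"fn": "step_arm", "kwargs": {"steps": [[-1,1,8,0],[-1,1,8,0]]}}

```text
time: 12.2
tool_pos: [0.5014, 0.009, 0.0869]
tool_rot: [-0.017, 0.712, 0.702, -0.019]
contact_force: [-0.3, -0.5, -2.8]
gripper_width: 0.587
```

{"fn": "step_arm", "kwargs": {"steps": [[-1,1,8,0],[-1,1,8,0]]}}

```text
time: 12.4
tool_pos: [0.5033, 0.0066, 0.0703]
tool_rot: [-0.016, 0.712, 0.702, -0.018]
contact_force: [0.3, -0.2, -2.4]
gripper_width: 0.583
```

Run:
```python
from h import *
a=rows([.5,.013,.056],90,vmax=8)
```

```text
from [0.5033 0.0066 0.0703] 89.1 tz [-0.0484 -0.0029 -0.9988] F [ 0.3 -0.2 -2.4] t 12.4
[[2.1, -0.9, 4.8, -0.29], [2.1, -0.9, 4.8, -0.29], [2.1, -0.9, 4.8, -0.29]]
```

Run:
```python
from h import *
s=state(); o=[]
for c,b in (("scene",(240,130,160,120)),("side",(280,130,120,90))):
    p,d=grab_frame(c); o.append(cv2.resize(p[b[1]:b[1]+b[3],b[0]:b[0]+b[2],::-1],(400,300)))
    X=cloud(c,d); T=s["tool_pos"]; m=(np.abs(X[...,0]-T[0])<.05)&(np.abs(X[...,1]-T[1])<.09)&(X[...,2]<.14)&(X[...,2]>.02); 
    print(c,m.sum(),np.percentile(X[m],[1,50,99],axis=0).round(3).tolist())
cv2.imwrite("pics/v6.png",np.hstack(o))
```

```text
scene 1136 [[0.488, -0.075, 0.044], [0.522, 0.013, 0.086], [0.552, 0.095, 0.124]]
side 1173 [[0.462, -0.056, 0.041], [0.499, 0.047, 0.089], [0.552, 0.096, 0.139]]
```

View pics/v6.png

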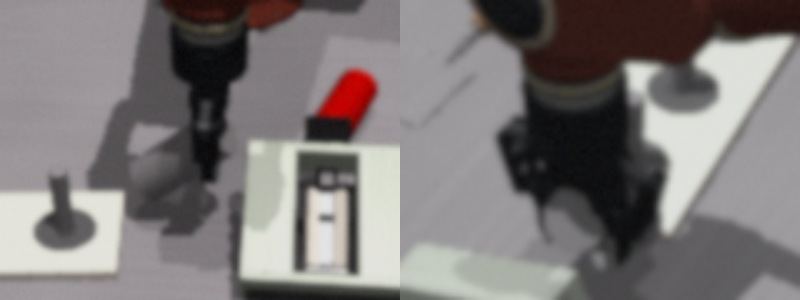

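Run:
```python
from h import *
s=state(); T=s["tool_pos"]; al=[]
for c in ("scene","side"):
    p,d=grab_frame(c); X=cloud(c,d); v=p.astype(int)
    m=(np.abs(X[...,0]-T[0])<.035)&(X[...,1]<.1)&(X[...,1]>-.12)&(X[...,2]<.16)&(X[...,2]>.03)&(v.min(-1)>55)&(v.max(-1)-v.min(-1)<14)
    x=X[m]; al.append(x)
    for y in np.arange(-.11,.08,.01):
        k=np.abs(x[:,1]-y)<.005
        if k.sum()>3: print(c,round(y,3),k.sum(),"x",np.percentile(x[k,0],[2,98]).round(3),"z",np.percentile(x[k,2],[2,98]).round(3))
```

```text
scene -0.08 11 x [0.491 0.515] z [0.061 0.068]
scene -0.07 50 x [0.495 0.523] z [0.05  0.079]
scene -0.06 64 x [0.496 0.525] z [0.042 0.086]
scene -0.05 68 x [0.493 0.526] z [0.053 0.096]
scene -0.04 71 x [0.495 0.527] z [0.063 0.103]
scene -0.03 67 x [0.495 0.527] z [0.058 0.112]
scene -0.02 62 x [0.495 0.528] z [0.079 0.121]
scene 0.01 6 x [0.531 0.535] z [0.077 0.092]
scene 0.02 35 x [0.484 0.529] z [0.099 0.118]
scene 0.03 37 x [0.483 0.523] z [0.1   0.113]
scene 0.04 4 x [0.512 0.519] z [0.082 0.087]
scene 0.05 55 x [0.489 0.536] z [0.077 0.097]
scene 0.06 38 x [0.488 0.535] z [0.078 0.096]
scene 0.07 53 x [0.488 0.537] z [0.078 0.098]
side -0.07 5 x [0.475 0.478] z [0.045 0.056]
side -0.06 10 x [0.473 0.477] z [0.04  0.064]
side -0.05 13 x [0.473 0.483] z [0.031 0.059]
side -0.04 4 x [0.477 0.483] z [0.036 0.049]
side 0.01 46 x [0.484 0.527] z [0.072 0.129]
side 0.02 139 x [0.473 0.534] z [0.079 0.122]
side 0.03 83 x [0.483 0.524] z [0.097 0.112]
side 0.05 74 x [0.472 0.536] z [0.055 0.094]
side 0.06 88 x [0.472 0.536] z [0.054 0.093]
side 0.07 93 x [0.472 0.535] z [0.056 0.095]
```

```bash
cat >> h.py <<'E'
def tube(cam="scene",save=None,yaw=90):
    """angle of the held tube (mouth direction below level), fitted along its top ridge; mouth along -tool x"""
    s=state(); T=s["tool_pos"]; p,d=grab_frame(cam); X=cloud(cam,d); v=p.astype(int)
    if save: cv2.imwrite(save,p[:,:,::-1])
    e=-Mof(s)[:,0]; e=e/np.linalg.norm(e); w=np.cross([0,0,1],e); D=X-T
    u=D@e; l=D@w; z=D[...,2]
    m=(np.abs(l)<.032)&(np.abs(u)<.13)&(z>-.09)&(z<.11)&(X[...,2]>.025)&(v.min(-1)>50)&(v.max(-1)-v.min(-1)<16)
    U=[];Z=[]
    for a in np.arange(-.06,.13,.006):
        k=m&(np.abs(u-a)<.003)&((a>.018)|(a<-.018))
        if k.sum()>6: U.append(a);Z.append(np.percentile(z[k],95)); print((round(a*1e3),int(k.sum()),int(Z[-1]*1e3)),end=" ")
    U=np.array(U);Z=np.array(Z);k=U>.018
    if k.sum()>2:
        f=np.polyfit(U[k],Z[k],1); print("\nangle",np.degrees(np.arctan(-f[0])).round(1),"F",s["contact_force"].round(1),"T",T.round(4),"tz",Mof(s)[:,2].round(3))
E
echo
```

{"fn": "step_arm", "kwargs": {"steps": [[0,0,-45,0],[0,0,-45,0],[0,0,0,0],[0,0,0,0]]}}

```text
time: 13.0
tool_pos: [0.5069, 0.007, 0.163]
tool_rot: [-0.017, 0.712, 0.701, -0.019]
contact_force: [0.1, -0.2, -3.6]
gripper_width: 0.584
```

Run:
```python
from h import *
tube("scene")
```

```text
(-60, 43, -66) (-54, 40, -66) (-48, 40, -67) (-42, 45, -67) (-36, 7, -71) (-24, 25, 38) (-18, 42, 46) (24, 44, 51) (30, 52, 46) (36, 60, 41) (42, 51, 36) (48, 57, 30) (54, 56, 25) (60, 49, 21) (66, 46, 15) (72, 40, 10) (78, 29, 7) (84, 14, 1) 
angle 39.9 F [ 0.1 -0.2 -3.6] T [0.5069 0.007  0.163 ] tz [-0.051 -0.002 -0.999]
```

```bash
cat >> h.py <<'E'
def rack(cam="scene"):
    p,d=grab_frame(cam); X=cloud(cam,d); q=p.astype(int); off=.0022 if cam=="scene" else -.001
    m=(X[...,2]>.007)&(X[...,2]<.019)&(q.min(-1)>120)&(X[...,1]<.0)&(X[...,1]>-.6)&(X[...,0]>.4)&(X[...,0]<.75)
    n,l,st,_=cv2.connectedComponentsWithStats(m.astype(np.uint8)); k=1+np.argmax(st[1:,4]); x=X[l==k]
    (c,wh,a)=cv2.minAreaRect(x[:,:2].astype(np.float32)); 
    if wh[0]>wh[1]: a-=90
    a=(a+45)%90-45; t=np.radians(a); e=np.array([-np.sin(t),np.cos(t)])
    print(cam,"rack",np.round(c,4),np.round(wh,3),"yaw",round(a,2),"pegs",[np.round(np.array(c)+k*.11*e,4).tolist() for k in (-1,0,1)])
E
python3 - <<'E'
from h import *
rack("scene"); rack("side")
rows([.556,-.10,.18],90,vmax=40)
E
```

```text
scene rack [ 0.557  -0.2567] [0.135 0.339] yaw 4.53 pegs [[0.5657, -0.3663], [0.557, -0.2567], [0.5483, -0.147]]
side rack [ 0.5566 -0.2548] [0.131 0.342] yaw 4.47 pegs [[0.5652, -0.3644], [0.5566, -0.2548], [0.5481, -0.1451]]
from [0.5063 0.0071 0.1616] 89.1 tz [-0.0534 -0.0021 -0.9986] F [-0.4  0.3 -2.6] t 13.15
[[-35.5, 16.8, -6.9, -0.29], [-35.5, 16.6, -6.9, -0.29], [-35.6, 16.4, -6.9, -0.29]]
```

{"fn": "step_arm", "kwargs": {"steps": [[-36,17,-7,0],[-36,17,-7,0],[-36,16,-4,0],[-36,0,-2,0],[-36,0,-2,0],[-12,0,0,0],[0,0,0,0]]}}

```text
time: 13.85
tool_pos: [0.5496, -0.1893, 0.1665]
tool_rot: [-0.029, 0.711, 0.702, -0.024]
contact_force: [-0.6, 1.0, -1.4]
gripper_width: 0.582
```

Run:
```python
from h import *
tube("scene")
rows([.558,-.187,.15],90,vmax=15)
```

```text
(-48, 24, -71) (-42, 23, -71) (-36, 15, -72) (-30, 7, 32) (-24, 34, 38) (-18, 56, 47) (24, 15, 20) (30, 30, 31) (36, 42, 37) (42, 44, 34) (48, 48, 30) (54, 46, 24) (60, 74, 18) (66, 57, 11) (72, 49, 8) (78, 28, 5) (84, 13, -1) 
angle 28.1 F [-0.6  1.  -1.4] T [ 0.5496 -0.1893  0.1665] tz [-0.075  0.007 -0.997]
from [ 0.5495 -0.1884  0.1662] 89.4 tz [-0.0754  0.0069 -0.9971] F [-1.3 -0.2 -1.8] t 13.9
[[0.7, 4.9, 7.8, -0.32], [0.7, 4.9, 7.8, -0.32]]
```

{"fn": "step_arm", "kwargs": {"steps": [[-1,5,8,0],[-1,5,8,0],[0,0,12,0],[0,0,10,0],[0,0,0,0]]}}

```text
time: 14.4
tool_pos: [0.556, -0.1847, 0.1213]
tool_rot: [-0.032, 0.708, 0.705, -0.025]
contact_force: [0.3, 1.0, -2.3]
gripper_width: 0.583
```

Run:
```python
from h import *
tube("scene","pics/scene5.png")
p=cv2.imread("pics/scene5.png"); cv2.imwrite("pics/v7.png",cv2.resize(p[120:260,140:320],(771,600)))
rows([.559,-.187,.101],90,vmax=10)
```

```text
(-48, 24, -29) (-42, 59, -27) (-36, 48, -25) (-30, 38, 30) (-24, 35, 40) (-18, 52, 45) (24, 16, 16) (30, 24, 29) (36, 46, 33) (42, 46, 35) (48, 44, 29) (54, 45, 25) (60, 46, 19) (66, 82, 12) (72, 67, 8) (78, 48, 3) (84, 14, 0) 
angle 25.9 F [ 0.3  1.  -2.3] T [ 0.556  -0.1847  0.1213] tz [-0.08   0.01  -0.997]
from [ 0.5562 -0.1848  0.1219] 89.7 tz [-0.079   0.0099 -0.9968] F [ 0.4  0.2 -2. ] t 14.45
[[-0.8, 1.5, 6.9, -0.11], [-0.8, 1.5, 6.9, -0.11], [-0.8, 1.5, 6.9, -0.11]]
```

View pics/v7.png

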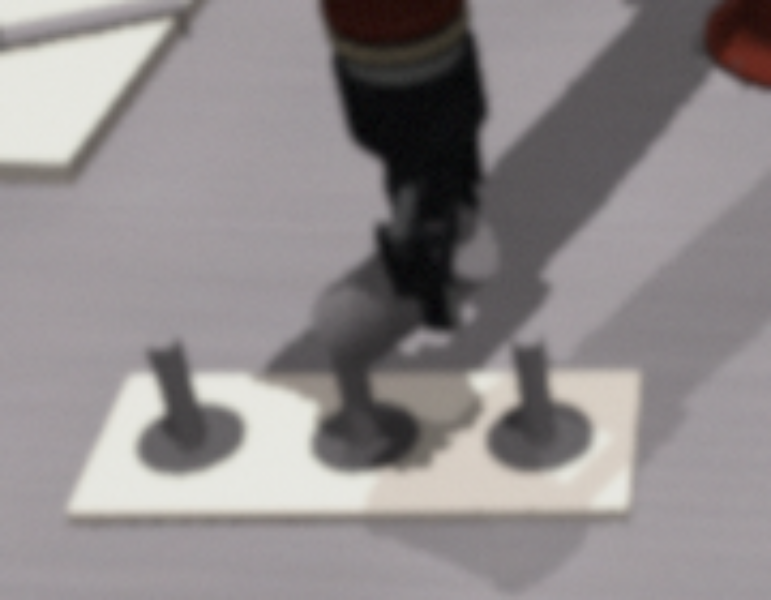

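The mouth is right over the middle peg, with its top hidden at about (355,360). I'll lower over it and then use the peg to turn the tube upright.

{"fn": "step_arm", "kwargs": {"steps": [[-1,2,7,0],[-1,1,7,0],[-1,1,7,0]]}}

```text
time: 14.75
tool_pos: [0.5602, -0.1881, 0.1014]
tool_rot: [-0.029, 0.708, 0.705, -0.024]
contact_force: [-0.5, -0.0, -1.5]
gripper_width: 0.58
```

{"fn": "step_arm", "kwargs": {"steps": [[-8,0,-1,0],[-8,0,-3,0]]}}

```text
time: 14.95
tool_pos: [0.5596, -0.1994, 0.1034]
tool_rot: [-0.035, 0.708, 0.705, -0.02]
contact_force: [0.8, 11.6, 1.2]
gripper_width: 0.585
```

Run:
```python
from h import *
tube("scene","pics/scene6.png")
```

```text
(-60, 52, -10) (-54, 62, -9) (-48, 48, -8) (-42, 17, -10) (-24, 34, 40) (-18, 52, 47) (24, 22, 17) (30, 31, 26) (36, 39, 28) (42, 46, 31) (48, 56, 24) (54, 66, 17) (60, 58, 11) (66, 35, 4) (72, 24, 0) (78, 16, -5) 
angle 30.2 F [ 0.8 11.6  1.2] T [ 0.5596 -0.1994  0.1034] tz [-0.078  0.021 -0.997]
```

{"fn": "step_arm", "kwargs": {"steps": [[-8,0,-5,0],[-8,0,-5,0]]}}

```text
time: 15.2
tool_pos: [0.5603, -0.2119, 0.1114]
tool_rot: [-0.04, 0.708, 0.705, -0.016]
contact_force: [2.1, 6.0, -4.0]
gripper_width: 0.587
```

{"fn": "step_arm", "kwargs": {"steps": [[-8,0,-4,0],[-8,0,-4,0]]}}

```text
time: 15.4
tool_pos: [0.5607, -0.2236, 0.1168]
tool_rot: [-0.045, 0.708, 0.705, -0.011]
contact_force: [2.0, 4.8, -6.2]
gripper_width: 0.585
```

Run:
```python
from h import *
tube("scene","pics/scene7.png"); rack("side")
```

```text
(-24, 30, 46) (-18, 49, 48) (24, 34, 14) (30, 56, 9) (36, 65, 12) (42, 49, 7) (48, 31, 1) (54, 20, -7) (60, 16, -17) 
angle 39.9 F [ 2.   4.8 -6.2] T [ 0.5607 -0.2236  0.1168] tz [-0.079  0.048 -0.996]
side rack [ 0.5564 -0.2553] [0.131 0.343] yaw 4.48 pegs [[0.565, -0.365], [0.5564, -0.2553], [0.5478, -0.1456]]
```

{"fn": "step_arm", "kwargs": {"steps": [[-9,0,-4,0],[-9,0,-3,0],[-9,0,-2,0]]}}

```text
time: 15.8
tool_pos: [0.5614, -0.2442, 0.1222]
tool_rot: [-0.053, 0.707, 0.705, -0.004]
contact_force: [1.6, 7.9, -2.2]
gripper_width: 0.586
```

{"fn": "step_arm", "kwargs": {"steps": [[-8,0,-2,0],[-8,0,-1,0]]}}

```text
time: 16.0
tool_pos: [0.5615, -0.2555, 0.122]
tool_rot: [-0.058, 0.707, 0.705, 0.001]
contact_force: [1.5, 5.1, -4.3]
gripper_width: 0.583
```

Run:
```python
from h import *
tube("scene","pics/scene8.png"); rack("side")
p=cv2.imread("pics/scene8.png"); cv2.imwrite("pics/v8.png",cv2.resize(p[120:260,140:320],(771,600)))
```

```text
(-24, 28, 50) (-18, 85, 50) (24, 32, 6) (30, 31, 1) (36, 10, -26) (102, 12, -28) (108, 74, -27) (114, 60, -27) (120, 28, -28) 
angle 15.8 F [ 1.5  5.1 -4.3] T [ 0.5615 -0.2555  0.122 ] tz [-0.081  0.084 -0.993]
side rack [ 0.5567 -0.2554] [0.131 0.345] yaw 4.57 pegs [[0.5655, -0.3651], [0.5567, -0.2554], [0.548, -0.1458]]
```

View pics/v8.png

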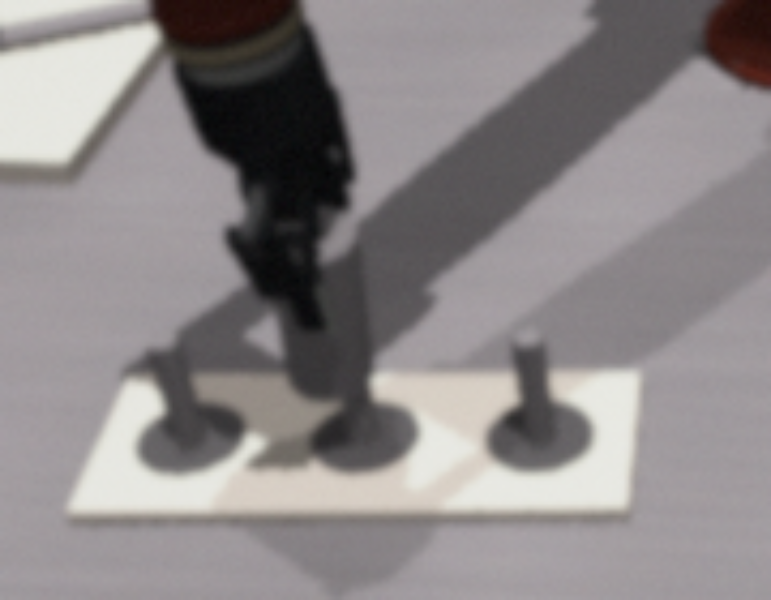

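```bash
cat >> h.py <<'E'
from scipy.optimize import least_squares
def cyl(c0,zr,guess=(0,0),rad=.045):
    """near-vertical cylinder r=26 mm fitted to grey points of both cameras round c0"""
    P=[]
    for cam in ("scene","side"):
        p,d=grab_frame(cam); X=cloud(cam,d); v=p.astype(int)
        m=(np.hypot(X[...,0]-c0[0],X[...,1]-c0[1])<rad)&(X[...,2]>zr[0])&(X[...,2]<zr[1])&(v.min(-1)>48)&(v.max(-1)-v.min(-1)<20); P.append(X[m])
    n=[len(q) for q in P]; P=np.vstack(P); z0=np.mean(zr)
    def f(a):
        D=P-[a[0],a[1],z0]; e=np.array([a[2],a[3],1]); e/=np.linalg.norm(e); return np.linalg.norm(np.cross(D,e),axis=1)-.026
    r=least_squares(f,[*c0,*guess],loss="soft_l1",f_scale=.002)
    print("pts",n,"axis at z",z0,r.x[:2].round(4),"slope",r.x[2:].round(3),"med res",np.median(np.abs(f(r.x))).round(4),"zmin/max",np.percentile(P[:,2],[1,99]).round(3)); return r.x
E
python3 - <<'E'
from h import *
cyl((.558,-.265),(.05,.16),(0.,0.))
rack("scene")
E
```

```text
pts [484, 498] axis at z 0.10500000000000001 [ 0.5592 -0.2667] slope [0.098 0.096] med res 0.0013 zmin/max [0.054 0.159]
scene rack [ 0.5601 -0.2565] [0.137 0.341] yaw 5.38 pegs [[0.5704, -0.366], [0.5601, -0.2565], [0.5498, -0.147]]
```

Run:
```python
from h import *
T=state()["tool_pos"]; a=rows(T+[.002,.013,0],vmax=7); rows(a[0]+[0,0,-.05],vmax=8,start=a)
```

```text
from [ 0.5615 -0.256   0.1219] 89.6 tz [-0.0809  0.0823 -0.9933] F [ 1.2  6.7 -3.3] t 16.25
[[6.5, 1.0, 0.5, 0.0], [6.5, 1.0, 0.5, 0.0]]
from [ 0.5635 -0.243   0.1219] 89.6 tz [-0.0809  0.0823 -0.9933] F [ 1.2  6.7 -3.3] t 16.25
[[-0.6, 0.6, 7.1, 0.0], [-0.6, 0.6, 7.1, 0.0], [-0.6, 0.6, 7.1, 0.0], [-0.6, 0.6, 7.1, 0.0], [-0.6, 0.6, 7.1, 0.0], [-0.6, 0.6, 7.1, 0.0], [-0.6, 0.6, 7.1, 0.0]]
```

{"fn": "step_arm", "kwargs": {"steps": [[6.5,1,0,0],[6.5,1,0,0],[-0.6,0.6,7,0],[-0.6,0.6,7,0],[0,0,0,0]]}}

```text
time: 16.75
tool_pos: [0.564, -0.2442, 0.1083]
tool_rot: [-0.056, 0.707, 0.705, -0.0]
contact_force: [0.1, 0.5, -2.1]
gripper_width: 0.588
```

Run:
```python
from h import *
x=cyl((.558,-.258),(.035,.14),(.1,.1)); print(state()["contact_force"],state()["tool_pos"])
```

```text
pts [437, 433] axis at z 0.08750000000000001 [ 0.5612 -0.2559] slope [0.09  0.108] med res 0.0012 zmin/max [0.048 0.139]
[ 0.53110209 -0.46995313 -1.57531511] [ 0.56442556 -0.24448183  0.10919998]
```

{"fn": "step_arm", "kwargs": {"steps": [[-0.6,0.8,7,0],[-0.6,0.8,7,0],[-0.6,0.8,7,0]]}}

```text
time: 17.15
tool_pos: [0.5662, -0.2457, 0.0882]
tool_rot: [-0.054, 0.708, 0.705, 0.0]
contact_force: [0.5, -0.5, -2.0]
gripper_width: 0.582
```

{"fn": "step_arm", "kwargs": {"steps": [[-0.6,0.8,6,0],[-0.6,0.8,6,0]]}}

```text
time: 17.35
tool_pos: [0.5665, -0.2459, 0.0743]
tool_rot: [-0.055, 0.708, 0.704, 0.0]
contact_force: [-0.2, -0.0, -2.1]
gripper_width: 0.583
```

{"fn": "step_arm", "kwargs": {"steps": [[-0.4,0.5,5,0],[-0.4,0.5,5,0]]}}

```text
time: 17.55
tool_pos: [0.5671, -0.2467, 0.0737]
tool_rot: [-0.057, 0.707, 0.705, -0.001]
contact_force: [-11.5, 5.8, 25.7]
gripper_width: 0.587
```

{"fn": "step_arm", "kwargs": {"steps": [[-0.4,0.5,4,0],[-0.4,0.5,4,0]]}}

```text
time: 17.75
tool_pos: [0.5673, -0.2467, 0.0738]
tool_rot: [-0.059, 0.707, 0.705, -0.002]
contact_force: [-7.4, 4.0, 17.0]
gripper_width: 0.587
```

Run:
```python
from h import *
x=cyl((.560,-.256),(.02,.10),(.1,.1))
p,d=grab_frame("scene"); X=cloud("scene",d); print("rack-side depth"); rack("scene")
cv2.imwrite("pics/v9.png",cv2.resize(p[120:260,140:320,::-1],(771,600)))
```

```text
pts [364, 354] axis at z 0.060000000000000005 [ 0.5649 -0.2572] slope [0.095 0.099] med res 0.0011 zmin/max [0.021 0.099]
rack-side depth
scene rack [ 0.556  -0.2572] [0.137 0.34 ] yaw 4.31 pegs [[0.5642, -0.3669], [0.556, -0.2572], [0.5477, -0.1475]]
```

View pics/v9.png

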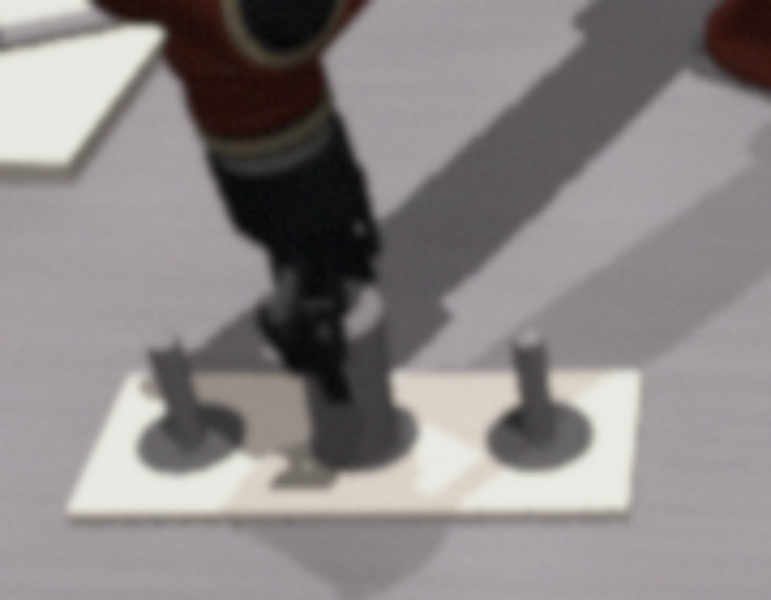

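{"fn": "step_arm", "kwargs": {"steps": [[0,0,0,0],[0,0,0,0],[0,0,0,0],[0,0,0,0],[0,0,0,0]], "claw": 100}}

```text
time: 18.45
tool_pos: [0.5687, -0.2475, 0.0753]
tool_rot: [-0.058, 0.707, 0.705, -0.001]
contact_force: [-0.1, 0.3, -0.4]
gripper_width: 0.998
```

{"fn": "step_arm", "kwargs": {"steps": [[0,0,-20,0],[0,0,-40,0],[0,0,-40,0],[0,0,-30,0]]}}

```text
time: 18.85
tool_pos: [0.5754, -0.2554, 0.1983]
tool_rot: [-0.066, 0.706, 0.705, -0.004]
contact_force: [0.1, -1.1, 0.1]
gripper_width: 0.998
```

Run:
```python
from h import *
x=cyl((.560,-.256),(.03,.12),(0,0)); rack("scene"); a=rows([.45,.36,.2],180,vmax=45)
```

```text
pts [568, 467] axis at z 0.075 [ 0.5617 -0.2627] slope [-0.002 -0.001] med res 0.0011 zmin/max [0.031 0.12 ]
scene rack [ 0.5579 -0.2565] [0.134 0.34 ] yaw 4.69 pegs [[0.5669, -0.3661], [0.5579, -0.2565], [0.5489, -0.1468]]
from [ 0.5766 -0.2561  0.1993] 89.6 tz [-0.0946  0.0865 -0.9917] F [ 0.4  0.1 -0.8] t 19.0
[[43.8, -8.9, 4.6, -6.45], [44.5, -3.9, 4.6, -6.45], [44.7, 1.1, 4.6, -6.45], [44.3, 6.1, 4.6, -6.45], [43.3, 11.0, 4.6, -6.45], [41.8, 15.8, 4.6, -6.45], [39.7, 20.4, 4.6, -6.45], [37.2, 24.8, 4.6, -6.45]]
[[34.2, 28.8, 4.6, -6.45], [30.7, 32.5, 4.6, -6.45], [26.9, 35.7, 4.6, -6.45], [22.7, 38.5, 4.6, -6.45], [18.2, 40.8, 4.6, -6.45], [13.5, 42.6, 4.6, -6.45]]
```

Run:
```python
from h import *
a=rows([.54,-.01,.16],180,vmax=45)
```

```text
from [ 0.5766 -0.2561  0.1993] 89.6 tz [-0.0946  0.0865 -0.9917] F [ 0.4  0.1 -0.8] t 19.0
[[22.0, -2.9, 5.8, -8.21], [22.1, 0.2, 5.8, -8.21], [21.9, 3.4, 5.8, -8.21], [21.2, 6.5, 5.8, -8.21], [20.0, 9.5, 5.8, -8.21], [18.5, 12.2, 5.8, -8.21], [16.5, 14.7, 5.8, -8.21], [14.3, 16.9, 5.8, -8.21]]
[[11.7, 18.8, 5.8, -8.21], [8.9, 20.3, 5.8, -8.21], [5.9, 21.3, 5.8, -8.21]]
```

{"fn": "step_arm", "kwargs": {"steps": [[22,-3,5,-8.2],[22,0,5,-8.2],[22,3,5,-8.2],[21,6,5,-8.2],[20,10,5,-8.2],[18,12,5,-8.2],[16,15,5,-8.2],[14,17,5,-8.2]], "claw": 0}}

```text
time: 19.8
tool_pos: [0.5387, -0.0719, 0.1592]
tool_rot: [-0.067, 0.192, 0.978, 0.036]
contact_force: [-0.3, -0.0, -0.1]
gripper_width: -0.001
```

{"fn": "step_arm", "kwargs": {"steps": [[12,19,6,-8.2],[9,20,6,-8.2],[6,21,6,-8.2],[0,0,0,0]]}}

```text
time: 20.2
tool_pos: [0.5175, 0.0007, 0.1386]
tool_rot: [-0.065, -0.032, 0.996, 0.052]
contact_force: [-0.7, 0.2, -0.3]
gripper_width: -0.003
```

Run:
```python
from h import *
a=rows([.54,.005,.05],180,vmax=25)
rows([.54,.06,.05],180,vmax=8,start=a)
```

```text
from [0.5175 0.0007 0.1386] -176.0 tz [-0.1327  0.0996 -0.9861] F [-0.7  0.2 -0.3] t 20.2
[[-8.4, -1.6, 21.2, 1.01], [-8.5, -1.5, 21.2, 1.01], [-8.5, -1.3, 21.2, 1.01], [-8.5, -1.2, 21.2, 1.01]]
from [0.54  0.005 0.05 ] 180.0 tz [-0.1327  0.0996 -0.9861] F [-0.7  0.2 -0.3] t 20.2
[[0.0, 7.8, 0.8, -0.0], [0.0, 7.8, 0.8, -0.0], [0.0, 7.8, 0.8, -0.0], [0.0, 7.8, 0.8, -0.0], [0.0, 7.8, 0.8, -0.0], [0.0, 7.8, 0.8, -0.0], [0.0, 7.8, 0.8, -0.0]]
```

{"fn": "step_arm", "kwargs": {"steps": [[-8,-2,21,1],[-8,-2,21,1],[-8,-1,21,1],[-8,-1,21,1],[0,12,0,0],[0,12,0,0]]}}

```text
time: 20.8
tool_pos: [0.5347, 0.027, 0.0435]
tool_rot: [-0.072, 0.011, 0.996, 0.049]
contact_force: [0.2, -0.6, 0.7]
gripper_width: 0.002
```

{"fn": "step_arm", "kwargs": {"steps": [[0,10,0,0],[0,10,0,0],[0,10,0,0],[0,8,0,0]]}}

```text
time: 21.2
tool_pos: [0.5346, 0.0314, 0.0449]
tool_rot: [-0.072, 0.006, 0.997, 0.005]
contact_force: [-0.2, -28.1, -5.7]
gripper_width: -0.004
```

Run:
```python
from h import *
rows([.54,.06,.05],180,vmax=8)
```

```text
from [0.5346 0.0314 0.0449] 179.3 tz [-0.144   0.011  -0.9895] F [ -0.2 -28.1  -5.7] t 21.2
[[-1.1, 7.2, -1.4, -0.17], [-1.1, 7.2, -1.4, -0.17], [-1.1, 7.2, -1.4, -0.17], [-1.1, 7.2, -1.4, -0.17]]
```

{"fn": "step_arm", "kwargs": {"steps": [[0,-8,0,0],[0,-8,-10,0],[0,0,-45,0],[0,0,-45,0]]}}

```text
time: 21.6
tool_pos: [0.5445, 0.0145, 0.1438]
tool_rot: [-0.077, 0.007, 0.997, 0.005]
contact_force: [1.7, -0.8, -0.1]
gripper_width: 0.0
```

Run:
```python
from h import *
a=rows([.572,.2455,.13],180,vmax=40)
b=rows([.566,.2455,.085],180,vmax=20,start=a); rows([.550,.2455,.034],180,vmax=9,start=b)
```

```text
from [0.5445 0.0145 0.1438] 179.3 tz [-0.154   0.0115 -0.988 ] F [ 1.7 -0.8 -0.1] t 21.6
[[-4.4, 38.5, 2.0, -0.12], [-4.5, 38.5, 2.0, -0.12], [-4.6, 38.5, 2.0, -0.12], [-4.6, 38.5, 2.0, -0.12], [-4.7, 38.5, 2.0, -0.12], [-4.8, 38.5, 2.0, -0.12]]
from [0.572  0.2455 0.13  ] -180.0 tz [-0.154   0.0115 -0.988 ] F [ 1.7 -0.8 -0.1] t 21.6
[[-0.3, -0.2, 15.1, 0.0], [-0.3, -0.2, 15.1, 0.0], [-0.3, -0.2, 15.1, 0.0]]
from [0.566  0.2455 0.085 ] 180.0 tz [-0.154   0.0115 -0.988 ] F [ 1.7 -0.8 -0.1] t 21.6
[[1.3, -0.1, 8.8, -0.0], [1.3, -0.1, 8.8, -0.0], [1.3, -0.1, 8.8, -0.0], [1.3, -0.1, 8.8, -0.0], [1.3, -0.1, 8.8, -0.0], [1.3, -0.1, 8.8, -0.0]]
```

{"fn": "step_arm", "kwargs": {"steps": [[-4.5,38,1,0],[-4.5,38,1,0],[-4.5,38,1,0],[-4.5,38,1,0],[-4.5,38,1,0],[-5,38,1,0],[0,0,0,0]]}}

```text
time: 22.3
tool_pos: [0.5857, 0.2561, 0.1645]
tool_rot: [-0.058, 0.007, 0.998, 0.011]
contact_force: [0.1, -0.6, 0.3]
gripper_width: -0.002
```

Run:
```python
from h import *
b=rows([.566,.2455,.085],180,vmax=15); rows([.550,.2455,.034],180,vmax=9,start=b)
```

```text
from [0.5857 0.2561 0.1645] 179.3 tz [-0.1158  0.0218 -0.993 ] F [ 0.1 -0.6  0.3] t 22.3
[[1.7, -2.1, 13.5, -0.12], [1.7, -2.1, 13.5, -0.12], [1.7, -2.1, 13.5, -0.12], [1.7, -2.1, 13.5, -0.12], [1.7, -2.1, 13.5, -0.12], [1.7, -2.1, 13.5, -0.12]]
from [0.566  0.2455 0.085 ] -180.0 tz [-0.1158  0.0218 -0.993 ] F [ 0.1 -0.6  0.3] t 22.3
[[1.7, -0.2, 8.7, 0.0], [1.7, -0.2, 8.7, 0.0], [1.7, -0.2, 8.7, 0.0], [1.7, -0.2, 8.7, 0.0], [1.7, -0.2, 8.7, 0.0], [1.7, -0.2, 8.7, 0.0]]
```

{"fn": "step_arm", "kwargs": {"steps": [[2,-2,14,0],[2,-2,14,0],[2,-2,14,0],[2,-2,14,0],[2,-2,14,0],[2,-2,12,0]]}}

```text
time: 22.9
tool_pos: [0.5628, 0.2438, 0.0815]
tool_rot: [-0.056, 0.007, 0.998, 0.011]
contact_force: [0.1, -0.2, 0.5]
gripper_width: -0.001
```

{"fn": "step_arm", "kwargs": {"steps": [[2,0,9,0],[2,0,9,0],[2,0,9,0],[2,0,9,0]]}}

```text
time: 23.3
tool_pos: [0.5519, 0.2433, 0.051]
tool_rot: [-0.056, 0.008, 0.998, 0.011]
contact_force: [-4.9, -3.2, 13.2]
gripper_width: 0.003
```

Run:
```python
from h import *
rows([.550,.2455,.034],180,vmax=9)
```

```text
from [0.5519 0.2433 0.051 ] 179.1 tz [-0.1119  0.0227 -0.9935] F [-4.9 -3.2 13.2] t 23.3
[[0.0, 0.9, 8.6, -0.44], [0.0, 0.9, 8.6, -0.44]]
```

{"fn": "step_arm", "kwargs": {"steps": [[0,0.5,9,0],[0,0.5,9,0],[0,0,9,0],[0,0,9,0]]}}

```text
time: 23.7
tool_pos: [0.5568, 0.246, 0.0348]
tool_rot: [-0.05, 0.007, 0.999, 0.011]
contact_force: [-9.3, -4.9, 37.8]
gripper_width: -0.0
```

Run:
```python
from h import *
rows([.550,.2455,.034],180,vmax=9)
```

```text
from [0.5568 0.246  0.0348] 179.2 tz [-0.1003  0.0234 -0.9947] F [-9.3 -4.9 37.8] t 23.7
[[6.6, -0.6, 1.5, -0.79]]
```

{"fn": "step_arm", "kwargs": {"steps": [[0,0,10,0],[0,0,10,0],[0,0,10,0]]}}

```text
time: 24.0
tool_pos: [0.5659, 0.2464, 0.0316]
tool_rot: [-0.043, 0.006, 0.999, 0.01]
contact_force: [-15.3, -9.1, 40.4]
gripper_width: -0.001
```

Run:
```python
from h import *
rows([.565,.2455,.15],180,vmax=40)
```

```text
from [0.5659 0.2464 0.0316] 179.3 tz [-0.0848  0.0207 -0.9962] F [-15.3  -9.1  40.4] t 24.0
[[3.7, 0.5, -39.3, -0.22], [3.7, 0.5, -39.3, -0.22], [3.7, 0.5, -39.3, -0.22]]
```

{"fn": "step_arm", "kwargs": {"steps": [[3,0,-40,0],[3,0,-40,0],[3,0,-45,0],[0,0,-35,0]]}}

```text
time: 24.4
tool_pos: [0.5685, 0.2417, 0.1928]
tool_rot: [-0.046, 0.007, 0.999, 0.009]
contact_force: [0.6, 0.1, -0.6]
gripper_width: -0.001
```

Run:
```python
from h import *
a=rows([.550,.3605,.18],180,vmax=25)
o=[]
for c in ("side",):
    p,d=grab_frame(c); X=cloud(c,d); h=(X[...,2]-(.070-np.tan(np.radians(20))*(X[...,0]-.5615)))*np.cos(np.radians(20))
    m=(np.abs(X[...,1]-.361)<.03)&(h>.05)&(h<.075)&(X[...,0]>.47)&(X[...,0]<.67); print(m.sum(),np.percentile(X[m],[2,50,98],axis=0).round(4).tolist())
    q=(np.abs(X[...,1]-.2455)<.015)&(np.abs(X[...,0]-.56)<.03)&(X[...,2]<.12); print("cradle1 floor h",np.median(h[q]) if q.any() else None)
rack("scene")
```

```text
from [0.5685 0.2417 0.1928] 179.3 tz [-0.0919  0.0184 -0.9956] F [ 0.6  0.1 -0.6] t 24.4
[[3.7, 23.7, 3.3, -0.14], [3.7, 23.7, 3.3, -0.14], [3.6, 23.7, 3.3, -0.14], [3.6, 23.7, 3.3, -0.14], [3.5, 23.7, 3.3, -0.14]]
606 [[0.5324, 0.3424, 0.1015], [0.5808, 0.3634, 0.1221], [0.6349, 0.3788, 0.1407]]
cradle1 floor h -0.034464370810928575
scene rack [ 0.5577 -0.2567] [0.136 0.341] yaw 5.0 pegs [[0.5673, -0.3663], [0.5577, -0.2567], [0.5481, -0.1471]]
```

{"fn": "step_arm", "kwargs": {"steps": [[4,24,2,0],[4,24,2,0],[4,24,2,0],[4,24,2,0],[3,22,2,0],[0,0,0,0]], "claw": 100}}

```text
time: 25.1
tool_pos: [0.5526, 0.3633, 0.1856]
tool_rot: [-0.042, 0.009, 0.999, 0.01]
contact_force: [0.1, 0.1, -0.4]
gripper_width: 0.995
```

Run:
```python
from h import *
a=rows([.550,.361,.12],180,vmax=14); rows([.550,.361,.085],180,vmax=12,start=a)
```

```text
from [0.5526 0.3633 0.1856] 179.1 tz [-0.0845  0.02   -0.9962] F [ 0.1  0.1 -0.4] t 25.1
[[-0.6, -0.7, 13.1, -0.19], [-0.6, -0.7, 13.1, -0.19], [-0.6, -0.7, 13.1, -0.19], [-0.6, -0.7, 13.1, -0.19], [-0.6, -0.7, 13.1, -0.19]]
from [0.55  0.361 0.12 ] -180.0 tz [-0.0845  0.02   -0.9962] F [ 0.1  0.1 -0.4] t 25.1
[[-1.0, -0.2, 11.6, 0.0], [-1.0, -0.2, 11.6, 0.0], [-1.0, -0.2, 11.6, 0.0]]
```

{"fn": "step_arm", "kwargs": {"steps": [[-1,-1,13,0],[-1,-1,13,0],[-1,-1,13,0],[-1,-0.5,13,0],[-1,0,13,0],[-1,0,10,0],[0,0,0,0]]}}

```text
time: 25.8
tool_pos: [0.5503, 0.3561, 0.098]
tool_rot: [-0.046, 0.01, 0.999, 0.007]
contact_force: [-1.0, 0.4, 0.5]
gripper_width: 1.001
```

Run:
```python
from h import *
rows([.550,.361,.085],180,vmax=12)
```

```text
from [0.5503 0.3561 0.098 ] 178.8 tz [-0.0914  0.0156 -0.9957] F [-1.   0.4  0.5] t 25.8
[[-0.4, 2.4, 6.5, -0.58], [-0.4, 2.4, 6.5, -0.58]]
```

{"fn": "step_arm", "kwargs": {"steps": [[0,2.4,6.5,0],[0,2.4,6.5,0],[0,0.5,1,0]]}}

```text
time: 26.1
tool_pos: [0.5499, 0.3623, 0.084]
tool_rot: [-0.045, 0.011, 0.999, 0.008]
contact_force: [0.6, 0.7, 0.5]
gripper_width: 0.999
```

{"fn": "step_arm", "kwargs": {"steps": [[0,0,0,0],[0,0,0,0],[0,0,0,0],[0,0,0,0],[0,0,0,0],[0,0,0,0]], "claw": 20}}

```text
time: 26.7
tool_pos: [0.5496, 0.3626, 0.0857]
tool_rot: [-0.045, 0.01, 0.999, 0.008]
contact_force: [-3.3, 2.7, 2.7]
gripper_width: 0.582
```

{"fn": "step_arm", "kwargs": {"steps": [[0,0,-8,0],[0,0,-15,0],[0,0,-25,0],[0,0,-30,0],[0,0,-30,0],[0,0,0,0]]}}

```text
time: 27.3
tool_pos: [0.5608, 0.3611, 0.1996]
tool_rot: [-0.044, 0.01, 0.999, 0.008]
contact_force: [0.6, 0.6, -1.6]
gripper_width: 0.586
```

Run:
```python
from h import *
tube("side","pics/side9.png"); tube("scene")
```

```text
(-24, 48, 25) (-18, 193, 43) (42, 10, 32) (84, 12, 21) (90, 20, 20) (96, 12, 17) 
angle 14.3 F [ 0.6  0.6 -1.6] T [0.5608 0.3611 0.1996] tz [-0.087  0.018 -0.996]
(24, 62, 51) (30, 61, 46) (36, 61, 45) (42, 68, 42) (48, 74, 40) (54, 66, 36) (60, 98, 33) (66, 101, 30) (72, 134, 28) (78, 120, 24) (84, 84, 23) (90, 79, 20) (96, 22, 19) 
angle 24.5 F [-0.1  0.1 -1.7] T [0.5596 0.3606 0.1968] tz [-0.09   0.016 -0.996]
```

Run:
```python
from h import *
a=rows([.552,-.045,.18],90,vmax=35)
```

```text
from [0.5582 0.36   0.1939] 178.8 tz [-0.0947  0.0138 -0.9954] F [-0.7  0.8 -2.1] t 27.4
[[-0.3, -33.8, 0.7, 7.4], [-4.6, -33.4, 0.7, 7.4], [-8.9, -32.6, 0.7, 7.4], [-13.0, -31.2, 0.7, 7.4], [-16.9, -29.2, 0.7, 7.4], [-20.5, -26.8, 0.7, 7.4], [-23.8, -23.9, 0.7, 7.4], [-26.7, -20.7, 0.7, 7.4]]
[[-29.1, -17.0, 0.7, 7.4], [-31.1, -13.1, 0.7, 7.4], [-32.5, -9.0, 0.7, 7.4], [-33.4, -4.8, 0.7, 7.4]]
```

{"fn": "step_arm", "kwargs": {"steps": [[0,-34,-2,7.4],[-5,-33,-2,7.4],[-9,-33,-2,7.4],[-13,-31,-2,7.4],[-17,-29,-2,7.4],[-20,-27,-2,7.4],[-24,-24,-2,7.4],[-27,-21,-2,7.4]]}}

```text
time: 28.2
tool_pos: [0.5407, 0.0826, 0.1848]
tool_rot: [-0.056, 0.516, 0.854, -0.029]
contact_force: [-0.4, -0.2, -1.9]
gripper_width: 0.585
```

Run:
```python
from h import *
a=rows([.552,-.045,.17],90,vmax=30)
```

```text
from [0.5407 0.0826 0.1848] 117.5 tz [-0.1246  0.0087 -0.9922] F [-0.4 -0.2 -1.9] t 28.2
[[-23.8, -9.6, 2.4, 5.5], [-24.6, -7.3, 2.4, 5.5], [-25.2, -4.9, 2.4, 5.5], [-25.6, -2.4, 2.4, 5.5], [-25.7, 0.0, 2.4, 5.5]]
```

{"fn": "step_arm", "kwargs": {"steps": [[-24,-9,1,5.5],[-25,-7,1,5.5],[-25,-4,1,5.5],[-26,-1,1,5.5],[-26,1,1,5.5],[0,0,0,0]]}}

```text
time: 28.8
tool_pos: [0.547, -0.0526, 0.1598]
tool_rot: [-0.056, 0.713, 0.697, -0.048]
contact_force: [-1.6, 1.0, -1.4]
gripper_width: 0.582
```

Run:
```python
from h import *
tube("scene"); rack("side"); rack("scene")
a=rows([.552,-.058,.12],90,vmax=12)
```

```text
(-24, 10, 22) (-18, 58, 40) (24, 20, 41) (30, 51, 50) (36, 45, 47) (42, 55, 46) (48, 50, 43) (54, 46, 41) (60, 55, 39) (66, 46, 37) (72, 51, 35) (78, 49, 33) (84, 45, 30) (90, 39, 28) (96, 12, 27) 
angle 16.5 F [-1.6  1.  -1.4] T [ 0.547  -0.0526  0.1598] tz [-0.146  0.013 -0.989]
side rack [ 0.5664 -0.2473] [0.079 0.338] yaw 4.02 pegs [[0.5741, -0.357], [0.5664, -0.2473], [0.5587, -0.1375]]
scene rack [ 0.5933 -0.2436] [0.132 0.34 ] yaw 3.79 pegs [[0.6006, -0.3534], [0.5933, -0.2436], [0.5861, -0.1338]]
from [ 0.5472 -0.0499  0.1608] 88.9 tz [-0.1455  0.0133 -0.9893] F [ 0.   1.5 -1.3] t 28.95
[[-2.1, 2.7, 9.9, -0.26], [-2.1, 2.7, 9.9, -0.26], [-2.1, 2.7, 9.9, -0.26], [-2.2, 2.7, 9.9, -0.26]]
```

The camera check shows the rack has been knocked: its centre is now at (0.593, -0.244). I'll confirm that the first tube moved with it, then re-aim.

Run:
```python
from h import *
cyl((.598,-.250),(.03,.12),(0,0))
rack("scene")
a=rows([.586,-.038,.125],90,vmax=12)
```

```text
pts [588, 161] axis at z 0.075 [ 0.5982 -0.2517] slope [ 0.004 -0.002] med res 0.0009 zmin/max [0.031 0.12 ]
scene rack [ 0.5923 -0.2438] [0.134 0.339] yaw 4.34 pegs [[0.6006, -0.3535], [0.5923, -0.2438], [0.5839, -0.1342]]
from [ 0.5481 -0.0495  0.1625] 89.0 tz [-0.1428  0.0121 -0.9897] F [ 0.6  0.4 -2.2] t 29.1
[[2.4, 8.5, 6.4, -0.2], [2.3, 8.5, 6.4, -0.2], [2.3, 8.5, 6.4, -0.2], [2.3, 8.6, 6.4, -0.2], [2.2, 8.6, 6.4, -0.2]]
```

{"fn": "step_arm", "kwargs": {"steps": [[2.5,9,6,0],[2.5,9,6,0],[2.5,9,6,0],[2.5,8.5,6,0],[2,8.5,6,0],[0,0,0,0]]}}

```text
time: 29.7
tool_pos: [0.5916, -0.0341, 0.1231]
tool_rot: [-0.054, 0.71, 0.701, -0.046]
contact_force: [0.0, -0.9, -2.1]
gripper_width: 0.584
```

Run:
```python
from h import *
tube("scene","pics/scene10.png"); rack("scene")
p=cv2.imread("pics/scene10.png"); cv2.imwrite("pics/v10.png",cv2.resize(p[120:280,140:340],(750,600)))
a=rows([.586,-.040,.080],90,vmax=10)
```

```text
(-24, 11, 23) (-18, 63, 78) (24, 24, 50) (30, 55, 50) (36, 52, 48) (42, 60, 46) (48, 49, 43) (54, 57, 41) (60, 51, 40) (66, 50, 37) (72, 59, 34) (78, 47, 33) (84, 53, 30) (90, 61, 27) (96, 63, 25) (102, 47, -28) (108, 34, -28) 
angle 37.3 F [ 0.  -0.9 -2.1] T [ 0.5916 -0.0341  0.1231] tz [-0.142  0.012 -0.99 ]
scene rack [ 0.5937 -0.2441] [0.132 0.34 ] yaw 4.02 pegs [[0.6014, -0.3538], [0.5937, -0.2441], [0.5859, -0.1344]]
from [ 0.5914 -0.0345  0.1242] 89.2 tz [-0.1411  0.0117 -0.9899] F [-0.5 -0.7 -3.4] t 29.8
[[-1.2, 0.2, 8.9, -0.15], [-1.2, 0.2, 8.9, -0.15], [-1.2, 0.2, 8.9, -0.15], [-1.2, 0.2, 8.9, -0.15], [-1.2, 0.2, 8.9, -0.15]]
```

View pics/v10.png

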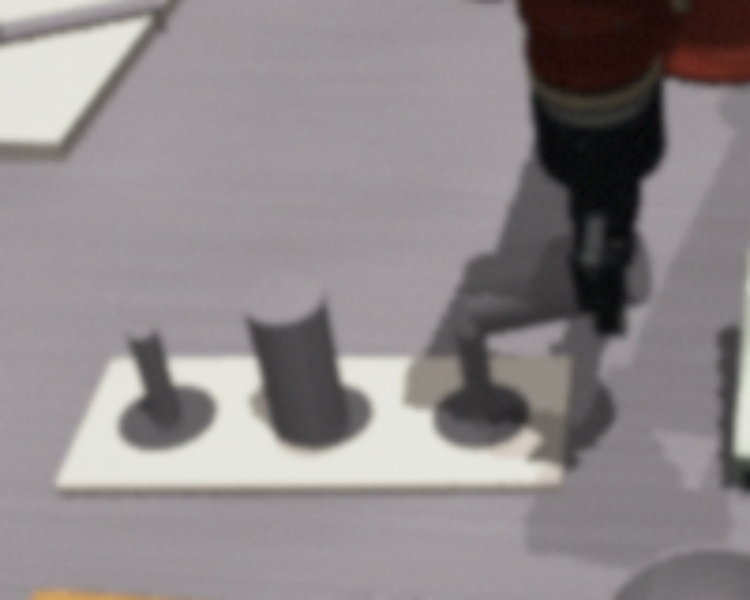

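Tube 1 stands upright on the moved rack, and the held tube's mouth is over the +y peg, whose top is near (472,325). I'll lower it.

{"fn": "step_arm", "kwargs": {"steps": [[-1.5,0,9,0],[-1.5,0,9,0],[-1.5,0,9,0]]}}

```text
time: 30.1
tool_pos: [0.5886, -0.0395, 0.0981]
tool_rot: [-0.052, 0.71, 0.701, -0.045]
contact_force: [-0.6, 0.3, -1.4]
gripper_width: 0.585
```

Run:
```python
from h import *
a=rows([.587,-.040,.080],90,vmax=10); tube("scene")
```

```text
from [ 0.5886 -0.0395  0.0981] 89.2 tz [-0.1368  0.0107 -0.9905] F [-0.6  0.3 -1.4] t 30.1
[[-0.4, 0.5, 9.1, -0.38], [-0.4, 0.5, 9.1, -0.38]]
(-24, 11, 24) (-18, 53, 74) (24, 27, 51) (30, 47, 50) (36, 54, 48) (42, 53, 46) (48, 48, 43) (54, 56, 41) (60, 49, 39) (66, 47, 37) (72, 51, 35) (78, 49, 33) (84, 59, 31) (90, 72, 28) (96, 54, 26) (102, 35, -4) 
angle 26.1 F [-0.6  0.3 -1.4] T [ 0.5886 -0.0395  0.0981] tz [-0.137  0.011 -0.991]
```

{"fn": "step_arm", "kwargs": {"steps": [[-0.5,0.5,9,0],[-0.5,0.5,8,0],[0,0,0,0]]}}

```text
time: 30.45
tool_pos: [0.5842, -0.0406, 0.0762]
tool_rot: [-0.054, 0.71, 0.7, -0.047]
contact_force: [0.5, 0.0, -2.3]
gripper_width: 0.581
```

{"fn": "step_arm", "kwargs": {"steps": [[-8,0,-1,0],[-8,0,-3,0]]}}

```text
time: 30.65
tool_pos: [0.5845, -0.0479, 0.0809]
tool_rot: [-0.062, 0.71, 0.7, -0.04]
contact_force: [-0.4, 22.6, 3.8]
gripper_width: 0.577
```

Run:
```python
from h import *
tube("scene"); rack("scene")
```

```text
(-24, 13, 26) (-18, 61, 42) (24, 12, 41) (30, 43, 49) (36, 54, 45) (42, 51, 43) (48, 46, 41) (54, 50, 39) (60, 51, 36) (66, 48, 34) (72, 45, 30) (78, 53, 27) (84, 62, 25) (90, 56, 22) (96, 19, 21) 
angle 20.6 F [-0.4 22.6  3.8] T [ 0.5845 -0.0479  0.0809] tz [-0.144  0.033 -0.989]
scene rack [ 0.593  -0.2437] [0.132 0.339] yaw 4.22 pegs [[0.6011, -0.3534], [0.593, -0.2437], [0.5849, -0.134]]
```

{"fn": "step_arm", "kwargs": {"steps": [[-6,0,-4,0],[-6,0,-4,0]]}}

```text
time: 30.95
tool_pos: [0.5844, -0.0525, 0.088]
tool_rot: [-0.069, 0.709, 0.701, -0.035]
contact_force: [0.5, 8.7, -3.4]
gripper_width: 0.584
```

Run:
```python
from h import *
tube("scene"); rack("scene")
```

```text
(-24, 23, 29) (-18, 63, 76) (24, 9, 40) (30, 43, 46) (36, 54, 43) (42, 47, 40) (48, 49, 36) (54, 52, 34) (60, 51, 30) (66, 48, 27) (72, 46, 24) (78, 59, 20) (84, 60, 17) (90, 44, 15) 
angle 25.2 F [ 0.5  8.7 -3.4] T [ 0.5844 -0.0525  0.088 ] tz [-0.147  0.05  -0.988]
scene rack [ 0.5922 -0.244 ] [0.134 0.339] yaw 4.64 pegs [[0.6011, -0.3536], [0.5922, -0.244], [0.5833, -0.1343]]
```

{"fn": "step_arm", "kwargs": {"steps": [[-7,0,-4,0],[-7,0,-4,0],[-7,0,-4,0]]}}

```text
time: 31.35
tool_pos: [0.5855, -0.063, 0.0984]
tool_rot: [-0.079, 0.708, 0.701, -0.026]
contact_force: [1.5, 10.0, -5.0]
gripper_width: 0.585
```

{"fn": "step_arm", "kwargs": {"steps": [[-7,0,-4,0],[-7,0,-4,0]]}}

```text
time: 31.55
tool_pos: [0.5863, -0.0715, 0.1049]
tool_rot: [-0.085, 0.707, 0.701, -0.02]
contact_force: [1.1, 7.2, -2.6]
gripper_width: 0.583
```

Run:
```python
from h import *
tube("scene"); rack("scene")
```

```text
(-24, 35, 37) (-18, 60, 47) (24, 16, 12) (30, 27, 24) (36, 44, 30) (42, 53, 28) (48, 46, 23) (54, 46, 18) (60, 57, 11) (66, 69, 6) (72, 50, 1) (78, 29, -3) (84, 18, -7) 
angle 28.0 F [ 1.1  7.2 -2.6] T [ 0.5863 -0.0715  0.1049] tz [-0.148  0.092 -0.985]
scene rack [ 0.5925 -0.244 ] [0.134 0.34 ] yaw 4.41 pegs [[0.6009, -0.3537], [0.5925, -0.244], [0.584, -0.1343]]
```

{"fn": "step_arm", "kwargs": {"steps": [[-8,0,-4,0],[-8,0,-4,0],[-8,0,-3,0]]}}

```text
time: 31.95
tool_pos: [0.5879, -0.0878, 0.1136]
tool_rot: [-0.093, 0.706, 0.702, -0.012]
contact_force: [1.3, 8.0, 0.9]
gripper_width: 0.587
```

{"fn": "step_arm", "kwargs": {"steps": [[-8,0,-2,0],[-8,0,-2,0]]}}

```text
time: 32.15
tool_pos: [0.5887, -0.0986, 0.1166]
tool_rot: [-0.098, 0.705, 0.702, -0.007]
contact_force: [0.4, 8.7, -1.0]
gripper_width: 0.583
```

Run:
```python
from h import *
tube("scene"); rack("scene")
```

```text
(-30, 13, 41) (-24, 38, 43) (-18, 58, 51) (24, 29, 5) (30, 36, 7) (36, 55, 11) (42, 67, 5) (48, 54, 0) (54, 40, -8) (60, 19, -17) (66, 19, -23) (126, 40, 8) 
angle 2.8 F [ 0.4  8.7 -1. ] T [ 0.5887 -0.0986  0.1166] tz [-0.148  0.128 -0.981]
scene rack [ 0.5926 -0.244 ] [0.135 0.34 ] yaw 4.82 pegs [[0.6019, -0.3536], [0.5926, -0.244], [0.5834, -0.1344]]
```

{"fn": "step_arm", "kwargs": {"steps": [[-9,0,-3,0],[-9,0,-2,0],[-9,0,-2,0]]}}

```text
time: 32.55
tool_pos: [0.5894, -0.1186, 0.1201]
tool_rot: [-0.105, 0.704, 0.703, 0.0]
contact_force: [1.4, 9.6, -4.3]
gripper_width: 0.584
```

{"fn": "step_arm", "kwargs": {"steps": [[-9,0,-1,0],[-9,0,-1,0]]}}

```text
time: 32.75
tool_pos: [0.5897, -0.1314, 0.1195]
tool_rot: [-0.11, 0.702, 0.703, 0.005]
contact_force: [0.1, 4.8, -5.1]
gripper_width: 0.58
```

Run:
```python
from h import *
print(state()["tool_pos"],Mof(state())[:,2]); cyl((.584,-.145),(.05,.14),(.13,.1)); rack("scene")
```

```text
[ 0.58973163 -0.13141316  0.11951351] [-0.1479624   0.16233818 -0.97557852]
pts [382, 410] axis at z 0.095 [ 0.5852 -0.1435] slope [0.16  0.119] med res 0.001 zmin/max [0.056 0.139]
scene rack [ 0.5926 -0.2435] [0.134 0.34 ] yaw 5.11 pegs [[0.6024, -0.3531], [0.5926, -0.2435], [0.5828, -0.1339]]
```

{"fn": "step_arm", "kwargs": {"steps": [[-9,0,0,0],[-9,0,0,0],[-8,6,0,0]]}}

```text
time: 33.2
tool_pos: [0.5921, -0.1468, 0.1145]
tool_rot: [-0.123, 0.7, 0.703, 0.01]
contact_force: [-13.8, 9.8, 0.6]
gripper_width: 0.578
```

Run:
```python
from h import *
s=state(); x=cyl((.584,-.15),(.05,.14),(.13,.1)); print(s["contact_force"])
peg=np.array([.584,-.134]); ax=x[:2]+x[2:]*(.055-.095); d=peg-ax; print("axis at z .055",ax,"shift",d)
a=rows(s["tool_pos"]+[*d,0],vmax=8); rows(a[0]+[0,0,-.045],vmax=8,start=a)
```

```text
pts [421, 484] axis at z 0.095 [ 0.5882 -0.148 ] slope [ 0.194 -0.107] med res 0.0012 zmin/max [0.054 0.139]
[-13.79160639   9.75687136   0.62763455]
axis at z .055 [ 0.58040869 -0.1436921 ] shift [0.00359131 0.0096921 ]
from [ 0.5932 -0.147   0.1138] 89.3 tz [-0.1561  0.1876 -0.9698] F [-5.8 11.9 -1.3] t 33.3
[[5.0, 1.2, 0.4, 0.0], [5.0, 1.2, 0.4, 0.0]]
from [ 0.5957 -0.1371  0.1145] 89.3 tz [-0.1561  0.1876 -0.9698] F [-5.8 11.9 -1.3] t 33.3
[[-1.4, 1.2, 7.3, 0.0], [-1.4, 1.2, 7.3, 0.0], [-1.4, 1.2, 7.3, 0.0], [-1.4, 1.2, 7.3, 0.0], [-1.4, 1.2, 7.3, 0.0], [-1.4, 1.2, 7.3, 0.0]]
```

{"fn": "step_arm", "kwargs": {"steps": [[5,0.5,0,0],[5,0.5,0,0],[-1.4,1.2,7,0],[-1.4,1.2,7,0],[-1.4,1.2,7,0]]}}

```text
time: 33.8
tool_pos: [0.5961, -0.1385, 0.0948]
tool_rot: [-0.12, 0.701, 0.703, 0.012]
contact_force: [-2.2, 1.5, 1.0]
gripper_width: 0.579
```

Run:
```python
from h import *
s=state(); x=cyl((.586,-.14),(.035,.12),(.18,-.1)); print(s["contact_force"].round(1),s["tool_pos"])
peg=np.array([.584,-.134]); 
for z in (.03,.09): print(z,x[:2]+x[2:]*(z-.0775)-peg)
a=rows(s["tool_pos"]+[0,0,-.03],vmax=7)
```

```text
pts [403, 473] axis at z 0.0775 [ 0.5919 -0.1394] slope [ 0.177 -0.097] med res 0.0011 zmin/max [0.036 0.119]
[-2.2  1.5  1. ] [ 0.59614097 -0.13853291  0.09481393]
0.03 [-0.00051544 -0.00082355]
0.09 [ 0.01009563 -0.00663411]
from [ 0.595  -0.1381  0.0933] 89.4 tz [-0.1549  0.1852 -0.9704] F [ 0.7 -1.1 -1.5] t 33.9
[[-1.1, 1.1, 5.5, 0.0], [-1.1, 1.1, 5.5, 0.0], [-1.1, 1.1, 5.5, 0.0], [-1.1, 1.1, 5.5, 0.0], [-1.1, 1.1, 5.5, 0.0]]
```

{"fn": "step_arm", "kwargs": {"steps": [[1,-1.5,3,0],[1,-1.5,3,0],[0,-1,6,0],[0,-1,6,0]]}}

```text
time: 34.3
tool_pos: [0.5879, -0.1334, 0.0774]
tool_rot: [-0.12, 0.701, 0.703, 0.012]
contact_force: [-2.6, -0.8, 22.2]
gripper_width: 0.582
```

{"fn": "step_arm", "kwargs": {"steps": [[-0.5,0,5,0],[-1,1,5,0]]}}

```text
time: 34.5
tool_pos: [0.5883, -0.1339, 0.0774]
tool_rot: [-0.121, 0.7, 0.704, 0.011]
contact_force: [-11.1, 2.4, 23.5]
gripper_width: 0.583
```

Run:
```python
from h import *
s=state(); x=cyl((.586,-.14),(.025,.10),(.18,-.1)); print(s["contact_force"].round(1),s["tool_pos"])
peg=np.array([.584,-.134]); 
for z in (.012,.09): print(z,x[:2]+x[2:]*(z-.0625)-peg)
```

```text
pts [343, 423] axis at z 0.0625 [ 0.5848 -0.1351] slope [ 0.18  -0.097] med res 0.0012 zmin/max [0.026 0.099]
[-11.1   2.4  23.5] [ 0.58832369 -0.13389323  0.07743516]
0.012 [-0.00828989  0.00374341]
0.09 [ 0.00574956 -0.00380327]
```

{"fn": "step_arm", "kwargs": {"steps": [[0,-7,1,0],[0,-7,1,0],[0,-7,1,0]]}}

```text
time: 34.9
tool_pos: [0.574, -0.1346, 0.08]
tool_rot: [-0.111, 0.701, 0.704, 0.018]
contact_force: [9.0, -0.3, -7.6]
gripper_width: 0.581
```

Run:
```python
from h import *
s=state(); x=cyl((.58,-.14),(.025,.10),(.18,-.1)); print(s["contact_force"].round(1),s["tool_pos"],Mof(s)[:,2]); rack("scene")
```

```text
pts [345, 419] axis at z 0.0625 [ 0.5703 -0.1356] slope [ 0.148 -0.089] med res 0.001 zmin/max [0.026 0.099]
[ 9.  -0.3 -7.6] [ 0.57402084 -0.1346422   0.08004576] [-0.13151185  0.18070455 -0.97470534]
scene rack [ 0.5856 -0.2446] [0.142 0.34 ] yaw 5.89 pegs [[0.5969, -0.354], [0.5856, -0.2446], [0.5743, -0.1352]]
```

{"fn": "step_arm", "kwargs": {"steps": [[0,4,2,0],[0,2,3,0],[0,0,3,0]]}}

```text
time: 35.35
tool_pos: [0.5775, -0.1342, 0.0774]
tool_rot: [-0.113, 0.701, 0.704, 0.015]
contact_force: [-3.1, 0.2, 12.8]
gripper_width: 0.584
```

Run:
```python
from h import *
s=state(); x=cyl((.58,-.14),(.025,.10),(.18,-.1)); print(s["contact_force"].round(1),s["tool_pos"]); rack("scene"); rack("side")
```

```text
pts [344, 419] axis at z 0.0625 [ 0.5743 -0.1357] slope [ 0.169 -0.096] med res 0.0012 zmin/max [0.026 0.099]
[-3.1  0.2 12.8] [ 0.57748498 -0.13420456  0.0773672 ]
scene rack [ 0.5889 -0.2441] [0.134 0.34 ] yaw 6.2 pegs [[0.6008, -0.3534], [0.5889, -0.2441], [0.577, -0.1347]]
side rack [ 0.5638 -0.2977] [0.072 0.242] yaw 7.56 pegs [[0.5783, -0.4067], [0.5638, -0.2977], [0.5493, -0.1886]]
```

{"fn": "step_arm", "kwargs": {"steps": [[0,0,0,0],[0,0,0,0],[0,0,0,0],[0,0,0,0],[0,0,0,0],[0,0,0,0]], "claw": 100}}

```text
time: 36.15
tool_pos: [0.5762, -0.1337, 0.0759]
tool_rot: [-0.115, 0.701, 0.704, 0.014]
contact_force: [-0.4, -0.6, 0.2]
gripper_width: 1.0
```

Run:
```python
from h import *
s=state(); x=cyl((.57,-.135),(.025,.12),(.0,-.0)); print(s["contact_force"].round(1),s["tool_pos"])
a=rows(s["tool_pos"]+[0,0,.12],vmax=25)
```

```text
pts [469, 540] axis at z 0.0725 [ 0.5669 -0.1321] slope [0.    0.002] med res 0.0011 zmin/max [0.026 0.12 ]
[-0.4 -0.6  0.2] [ 0.57618122 -0.13365365  0.07591441]
from [ 0.5762 -0.1337  0.076 ] 89.5 tz [-0.1416  0.1804 -0.9733] F [ 0.4  0.2 -0.9] t 36.25
[[4.4, -3.4, -23.3, 0.0], [4.4, -3.4, -23.3, 0.0], [4.4, -3.4, -23.3, 0.0], [4.4, -3.4, -23.3, 0.0], [4.4, -3.4, -23.3, 0.0]]
```

{"fn": "step_arm", "kwargs": {"steps": [[2,-4,-10,0],[4,-4,-20,0],[4.4,-3.4,-23,0],[4.4,-3.4,-25,0],[4.4,-3.4,-25,0],[4,-3,-25,0]]}}

```text
time: 36.85
tool_pos: [0.5701, -0.1332, 0.2106]
tool_rot: [-0.119, 0.7, 0.704, 0.012]
contact_force: [0.8, -0.3, 0.3]
gripper_width: 1.0
```

Run:
```python
from h import *
cyl((.567,-.132),(.025,.12)); cyl((.597,-.25),(.025,.12)); rack("scene"); rack("side")
a=rows([.54,.0,.20],90,vmax=35)
b=rows([.57,.361,.16],90,vmax=35,start=a)
```

```text
pts [581, 495] axis at z 0.0725 [ 0.567  -0.1319] slope [0.001 0.002] med res 0.001 zmin/max [0.026 0.12 ]
pts [617, 427] axis at z 0.0725 [ 0.5955 -0.2514] slope [0.    0.002] med res 0.0011 zmin/max [0.026 0.12 ]
scene rack [ 0.5883 -0.244 ] [0.135 0.339] yaw 6.06 pegs [[0.5999, -0.3534], [0.5883, -0.244], [0.5767, -0.1346]]
side rack [ 0.5884 -0.2416] [0.131 0.345] yaw 5.96 pegs [[0.5998, -0.351], [0.5884, -0.2416], [0.577, -0.1322]]
from [ 0.5696 -0.133   0.2075] 89.4 tz [-0.1522  0.1848 -0.9709] F [ 0.5 -0.1 -0.1] t 37.15
[[32.3, -6.4, 9.1, -0.14], [32.3, -6.3, 9.1, -0.14], [32.3, -6.2, 9.1, -0.14], [32.3, -6.2, 9.1, -0.14]]
from [0.54 0.   0.2 ] 90.0 tz [-0.1522  0.1848 -0.9709] F [ 0.5 -0.1 -0.1] t 37.15
[[31.6, 4.2, 9.2, 0.0], [31.6, 4.2, 9.2, 0.0], [31.6, 4.2, 9.2, 0.0], [31.6, 4.2, 9.2, 0.0], [31.6, 4.2, 9.2, 0.0], [31.6, 4.2, 9.2, 0.0], [31.6, 4.2, 9.2, 0.0], [31.6, 4.2, 9.2, 0.0]]
[[31.6, 4.2, 9.2, 0.0], [31.6, 4.2, 9.2, 0.0], [31.6, 4.2, 9.2, 0.0]]
```

Run:
```python
from h import *
a=rows([.55,.0,.15],180,vmax=35)
```

```text
from [ 0.5696 -0.133   0.2075] 89.4 tz [-0.1522  0.1848 -0.9709] F [ 0.5 -0.1 -0.1] t 37.15
[[10.9, -0.7, 7.6, -8.23], [10.9, 0.8, 7.6, -8.23], [10.7, 2.4, 7.6, -8.23], [10.2, 3.9, 7.6, -8.23], [9.5, 5.3, 7.6, -8.23], [8.7, 6.6, 7.6, -8.23], [7.7, 7.8, 7.6, -8.23], [6.5, 8.8, 7.6, -8.23]]
[[5.1, 9.6, 7.6, -8.23], [3.7, 10.3, 7.6, -8.23], [2.2, 10.7, 7.6, -8.23]]
```

{"fn": "step_arm", "kwargs": {"steps": [[11,-1,2,-8.2],[11,1,2,-8.2],[11,2.5,2,-8.2],[10,4,4,-8.2],[10,5,7,-8.2],[9,7,7,-8.2],[8,8,7,-8.2],[6,9,7,-8.2]], "claw": 0}}

```text
time: 37.95
tool_pos: [0.5494, -0.0348, 0.1734]
tool_rot: [-0.105, 0.187, 0.974, 0.079]
contact_force: [0.1, 0.5, 0.4]
gripper_width: -0.004
```

{"fn": "step_arm", "kwargs": {"steps": [[5,10,10,-8.2],[4,10,10,-8.2],[2,10,10,-8.2],[0,0,0,0]]}}

```text
time: 38.35
tool_pos: [0.5351, 0.0059, 0.1424]
tool_rot: [-0.092, -0.034, 0.99, 0.102]
contact_force: [-0.3, -0.8, 0.4]
gripper_width: 0.0
```

Run:
```python
from h import *
a=rows([.55,.015,.045],180,vmax=20)
```

```text
from [0.5351 0.0059 0.1424] -175.0 tz [-0.1893  0.1955 -0.9623] F [-0.3 -0.8  0.4] t 38.35
[[-6.5, -2.4, 18.5, 1.0], [-6.5, -2.3, 18.5, 1.0], [-6.6, -2.2, 18.5, 1.0], [-6.6, -2.1, 18.5, 1.0], [-6.6, -2.0, 18.5, 1.0]]
```

{"fn": "step_arm", "kwargs": {"steps": [[-6,-2,18,1],[-6,-2,18,1],[-6,-2,18,1],[-6,-2,18,1],[-6,-2,18,1]]}}

```text
time: 38.85
tool_pos: [0.5481, 0.0131, 0.045]
tool_rot: [-0.097, 0.02, 0.99, 0.096]
contact_force: [-0.2, -0.1, 0.1]
gripper_width: -0.001
```

{"fn": "step_arm", "kwargs": {"steps": [[0,10,0,0],[0,10,0,0],[0,10,0,0],[0,10,0,0],[0,10,0,0],[0,10,0,0],[0,10,0,0]]}}

```text
time: 39.55
tool_pos: [0.5466, 0.0327, 0.0467]
tool_rot: [-0.103, 0.022, 0.994, 0.035]
contact_force: [-2.6, -36.1, -7.0]
gripper_width: -0.003
```

Run:
```python
from h import *
a=rows([.55,.015,.15],180,vmax=30)
```

```text
from [0.5466 0.0327 0.0467] 177.8 tz [-0.2031  0.0747 -0.9763] F [ -2.6 -36.1  -7. ] t 39.55
[[4.3, -2.7, -25.7, -0.54], [4.4, -2.6, -25.7, -0.54], [4.4, -2.6, -25.7, -0.54], [4.4, -2.6, -25.7, -0.54]]
```

{"fn": "step_arm", "kwargs": {"steps": [[0,10,0,0],[0,10,0,0],[0,10,0,0]]}}

```text
time: 39.85
tool_pos: [0.5467, 0.0314, 0.0475]
tool_rot: [-0.104, 0.023, 0.994, -0.0]
contact_force: [-3.1, -36.0, -5.3]
gripper_width: -0.002
```

{"fn": "step_arm", "kwargs": {"steps": [[4,-8,-10,0],[4,-4,-25,0],[4,-3,-35,0],[4,-2,-35,0]]}}

```text
time: 40.25
tool_pos: [0.5485, 0.0138, 0.1554]
tool_rot: [-0.108, 0.025, 0.994, -0.002]
contact_force: [0.2, 0.2, -0.0]
gripper_width: -0.001
```

Run:
```python
from h import *
a=rows([.575,.361,.15],180,vmax=38)
```

```text
from [0.5485 0.0138 0.1554] 177.0 tz [-0.2152  0.0021 -0.9766] F [ 0.2  0.2 -0. ] t 40.25
[[-0.9, 34.8, 0.0, -0.3], [-1.1, 34.8, 0.0, -0.3], [-1.3, 34.8, 0.0, -0.3], [-1.5, 34.8, 0.0, -0.3], [-1.7, 34.8, 0.0, -0.3], [-1.8, 34.8, 0.0, -0.3], [-2.0, 34.8, 0.0, -0.3], [-2.2, 34.8, 0.0, -0.3]]
[[-2.4, 34.7, 0.0, -0.3], [-2.6, 34.7, 0.0, -0.3]]
```

{"fn": "step_arm", "kwargs": {"steps": [[-1,35,0,-0.3],[-1,35,0,-0.3],[-1,35,0,-0.3],[-2,35,0,-0.3],[-2,35,0,-0.3],[-2,35,0,-0.3],[-2,35,0,-0.3],[-2,35,0,-0.3]]}}

```text
time: 41.05
tool_pos: [0.5801, 0.3055, 0.178]
tool_rot: [-0.09, 0.009, 0.996, 0.004]
contact_force: [0.6, -0.1, 0.1]
gripper_width: 0.001
```

{"fn": "step_arm", "kwargs": {"steps": [[-2,32,0,0],[-1,26,0,0],[0,0,0,0]]}}

```text
time: 41.35
tool_pos: [0.5829, 0.373, 0.1841]
tool_rot: [-0.087, 0.007, 0.996, 0.006]
contact_force: [0.1, -0.8, -0.8]
gripper_width: 0.0
```

Run:
```python
from h import *
a=rows([.569,.361,.085],180,vmax=15); rows([.551,.361,.034],180,vmax=9,start=a)
```

```text
from [0.5829 0.373  0.1841] 179.3 tz [-0.1738  0.0129 -0.9847] F [ 0.1 -0.8 -0.8] t 41.35
[[-0.5, -1.9, 14.3, -0.1], [-0.5, -1.9, 14.3, -0.1], [-0.5, -1.9, 14.3, -0.1], [-0.5, -1.9, 14.3, -0.1], [-0.5, -1.9, 14.3, -0.1], [-0.5, -1.9, 14.3, -0.1], [-0.5, -1.9, 14.3, -0.1]]
from [0.569 0.361 0.085] -180.0 tz [-0.1738  0.0129 -0.9847] F [ 0.1 -0.8 -0.8] t 41.35
[[1.3, -0.1, 7.6, 0.0], [1.3, -0.1, 7.6, 0.0], [1.3, -0.1, 7.6, 0.0], [1.3, -0.1, 7.6, 0.0], [1.3, -0.1, 7.6, 0.0], [1.3, -0.1, 7.6, 0.0], [1.3, -0.1, 7.6, 0.0]]
```

{"fn": "step_arm", "kwargs": {"steps": [[-0.5,-2,14,0],[-0.5,-2,14,0],[-0.5,-2,14,0],[-0.5,-2,14,0],[-0.5,-2,14,0],[-0.5,-1,14,0],[0,0,12,0]]}}

```text
time: 42.05
tool_pos: [0.568, 0.3594, 0.0837]
tool_rot: [-0.086, 0.009, 0.996, 0.006]
contact_force: [0.5, 0.2, 0.6]
gripper_width: 0.001
```

{"fn": "step_arm", "kwargs": {"steps": [[1,0,9,0],[1,0,9,0],[1,0,9,0],[1,0,9,0],[1,0,9,0],[1,0,9,0]]}}

```text
time: 42.65
tool_pos: [0.556, 0.3602, 0.0426]
tool_rot: [-0.085, 0.008, 0.996, 0.005]
contact_force: [-2.1, -3.2, 13.2]
gripper_width: -0.001
```

{"fn": "step_arm", "kwargs": {"steps": [[0,0,9,0],[0,0,9,0],[0,0,9,0],[0,0,9,0]]}}

```text
time: 43.05
tool_pos: [0.5565, 0.3614, 0.0348]
tool_rot: [-0.083, 0.006, 0.997, 0.004]
contact_force: [-11.8, -12.2, 35.7]
gripper_width: 0.0
```

{"fn": "step_arm", "kwargs": {"steps": [[0,0,-20,0],[2,0,-40,0],[2,0,-40,0],[2,0,-45,0],[2,0,-45,0],[30,0,-20,0],[30,0,0,0]]}}

```text
time: 43.75
tool_pos: [0.5267, 0.3607, 0.263]
tool_rot: [-0.081, 0.006, 0.997, 0.005]
contact_force: [-0.5, 0.2, 0.2]
gripper_width: 0.003
```

Run:
```python
from h import *
print(state()["tool_pos"],state()["contact_force"].round(1))
for c in ("scene","side"):
    p,d=grab_frame(c); X=cloud(c,d); h=(X[...,2]-(.069-np.tan(np.radians(20))*(X[...,0]-.5615)))*np.cos(np.radians(20))
    for y in (.1305,.2455,.361):
        q=(np.abs(X[...,1]-y)<.01)&(np.abs(X[...,0]-.555)<.03)&(X[...,2]<.12); print(c,y,q.sum(),"floor h",np.round(np.percentile(h[q],[10,50,90]),4) if q.any() else None)
cyl((.567,-.132),(.025,.12)); cyl((.5955,-.2514),(.025,.12)); rack("scene"); rack("side")
p,_=grab_frame("scene"); cv2.imwrite("pics/v11.png",cv2.resize(p[120:350,130:530,::-1],(800,460)))
```

```text
[0.52670826 0.36065982 0.26302311] [-0.5  0.2  0.2]
scene 0.1305 169 floor h [-0.0355 -0.0328 -0.0296]
scene 0.2455 183 floor h [-0.035  -0.0325 -0.0291]
scene 0.361 198 floor h [-0.0348 -0.0323 -0.0279]
side 0.1305 92 floor h [-0.0375 -0.0352 -0.0318]
side 0.2455 132 floor h [-0.0365 -0.0345 -0.0312]
side 0.361 169 floor h [-0.0379 -0.0359 -0.0327]
pts [576, 484] axis at z 0.0725 [ 0.567 -0.132] slope [ 0.006 -0.003] med res 0.001 zmin/max [0.026 0.12 ]
pts [626, 52] axis at z 0.0725 [ 0.5951 -0.2515] slope [-0.002  0.005] med res 0.0007 zmin/max [0.026 0.119]
scene rack [ 0.5896 -0.2437] [0.134 0.339] yaw 5.89 pegs [[0.6009, -0.3531], [0.5896, -0.2437], [0.5783, -0.1343]]
side rack [ 0.5832 -0.195 ] [0.131 0.248] yaw 6.43 pegs [[0.5955, -0.3043], [0.5832, -0.195], [0.5709, -0.0857]]
```

View pics/v11.png

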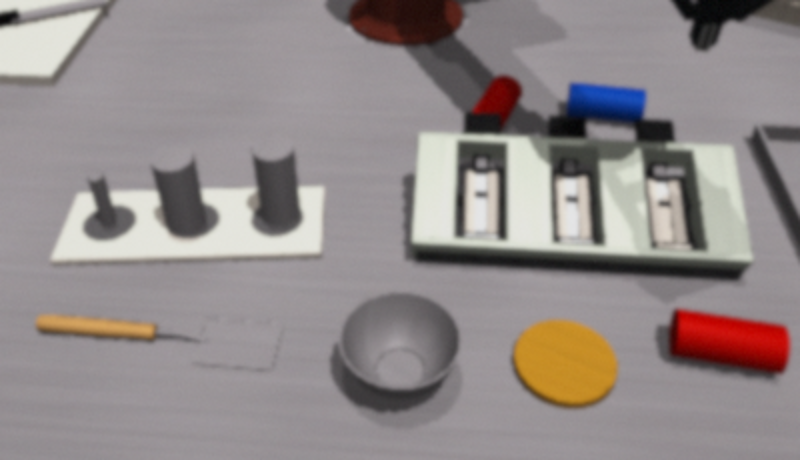

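Both tubes stand mouth down on the rack, at pixels (180,195) and (275,185). All three cradle floors read at the same sunk depth, the bystanders look untouched, and the arm is clear.

```bash
python3 -c "
from plant import *
print(job_done(), state()['time'])"
```

```text
the job is handed in; nothing more can be done
the job is handed in; nothing more can be done
```

I raised, turned and racked both tubes, and handed the job in at about 44 s. It reports no verdict.

**What I did**
- Slot 0 was empty, so I pressed only levers 1 and 2, each to its stop. Both tubes then lay raised together, with their tops about 60 mm above the casing as expected.
- The tool cannot be tilted on command, so I turned each tube mouth down in the grip. I lowered its mouth over a peg at a slant and swung it upright against the peg.
- I lowered both tubes until the rim pressed on the plate before letting go. They stand on the middle peg and the +y peg.
- The rack had been knocked about 36 mm in +x by the time I brought the second tube over, so I measured it again and re-aimed. The first tube had moved with it and was still standing.
- I pushed cradles 1 and 2 down to their stops.

**Last checks**
- **Tubes:** both are upright to within 0.01 rad. Their axes are about 10 and 11 mm from their pegs, against a limit of 25 mm. I did not measure how high they stand above the rack; the rim contact force and the picture are the evidence that they sit on the plate.
- **Cradles:** the floors of slots 1 and 2 match the untouched slot 0 to within about 1 mm.
- **Bystanders:** the bowl, spatula and cake boards look untouched in the final picture; I did not measure them again.
- **Arm:** it is clear of everything, with about 0 N at the tool.

**Disagreements**
- The final side-camera rack fit was wrong because part of the rack was hidden, so I used the scene camera.
- The tool had drifted up to about 14 degrees off vertical by the end. It was about 8 and 13 degrees off at the two releases, so the tubes leaned a little and settled upright.

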